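# Fasten the remote riser and line up the remotes

## Task

Finish the new riser on the media console: screw down its four yellow thumb nuts by a half turn clockwise each until home, one nut at a time and in cross order (after the first, the one diagonally opposite, then the other diagonal pair), so that the top plate seats evenly. Only when all four are home, lay every remote control that is there, keys up, on the plate in a neat side-by-side row, each straight along the middle of a grey felt pad of its own (any pad, either way round). Leave the TV box, the mouse and the router alone.

Things in the scene. Friction and masses are not known exactly. Their poses are not given: they have to be found in the camera images.
- riser: Fixed steel base of a low riser on the media console (console top at z = 0): 185 mm (its x, away from the robot) x 375 mm (its y) x 12 mm high; origin under its centre. The oak top plate lies over it.
- plate_top (a point): Centre of the upper face of the riser's oak plate, 165 mm (x) x 365 mm (y) x 10 mm thick, axes along its sides, z up. The upper face is about 32 mm above the console with all nuts slack, 28 mm with all home; each nut draws down its own corner, so it leans a little in between. Only the nuts move it.
- nut1_mid (a point): Yellow square thumb nut at the plate's corner robot side, right (plate x -65, y -160 mm); diagonally opposite nut3. 26 mm across flats, square part 26 mm tall on a round 34 mm washer 4 mm thick. Point: centre of the square part, 17 mm above the plate; x, y square to the flats, turning with the nut; x to the black mark, along the plate's x at 0. A 10 mm stud shows above it by up to 18 mm.
- nut1 (a joint): Turn of this nut in rad, clockwise seen from above: slack at 0 to 0.25 at the start; a half turn brings it home at about 3.14 (firm stop at 3.2). It stays where left; turning takes about 0.06 N m. It sinks 4 mm over the half turn.
- nut2_mid (a point): Yellow square thumb nut at the plate's corner robot side, left (plate x -65, y 160 mm); diagonally opposite nut4. 26 mm across flats, square part 26 mm tall on a round 34 mm washer 4 mm thick. Point: centre of the square part, 17 mm above the plate; x, y square to the flats, turning with the nut; x to the black mark, along the plate's x at 0. A 10 mm stud shows above it by up to 18 mm.
- nut2 (a joint): Turn of this nut in rad, clockwise seen from above: slack at 0 to 0.25 at the start; a half turn brings it home at about 3.14 (firm stop at 3.2). It stays where left; turning takes about 0.06 N m. It sinks 4 mm over the half turn.
- nut3_mid (a point): Yellow square thumb nut at the plate's corner far side, left (plate x 65, y 160 mm); diagonally opposite nut1. 26 mm across flats, square part 26 mm tall on a round 34 mm washer 4 mm thick. Point: centre of the square part, 17 mm above the plate; x, y square to the flats, turning with the nut; x to the black mark, along the plate's x at 0. A 10 mm stud shows above it by up to 18 mm.
- nut3 (a joint): Turn of this nut in rad, clockwise seen from above: slack at 0 to 0.25 at the start; a half turn brings it home at about 3.14 (firm stop at 3.2). It stays where left; turning takes about 0.06 N m. It sinks 4 mm over the half turn.
- nut4_mid (a point): Yellow square thumb nut at the plate's corner far side, right (plate x 65, y -160 mm); diagonally opposite nut2. 26 mm across flats, square part 26 mm tall on a round 34 mm washer 4 mm thick. Point: centre of the square part, 17 mm above the plate; x, y square to the flats, turning with the nut; x to the black mark, along the plate's x at 0. A 10 mm stud shows above it by up to 18 mm.
- nut4 (a joint): Turn of this nut in rad, clockwise seen from above: slack at 0 to 0.25 at the start; a half turn brings it home at about 3.14 (firm stop at 3.2). It stays where left; turning takes about 0.06 N m. It sinks 4 mm over the half turn.
- pad1 (a point): Centre, on the plate's upper face, of the grey felt pad number 1 (150 mm along the plate's x, 42 mm along its y); the four pads lie side by side, 62 mm apart along the plate's y, pad 1 at its -y end.
- pad2 (a point): Centre, on the plate's upper face, of the grey felt pad number 2 (150 mm along the plate's x, 42 mm along its y); the four pads lie side by side, 62 mm apart along the plate's y, pad 1 at its -y end.
- pad3 (a point): Centre, on the plate's upper face, of the grey felt pad number 3 (150 mm along the plate's x, 42 mm along its y); the four pads lie side by side, 62 mm apart along the plate's y, pad 1 at its -y end.
- pad4 (a point): Centre, on the plate's upper face, of the grey felt pad number 4 (150 mm along the plate's x, 42 mm along its y); the four pads lie side by side, 62 mm apart along the plate's y, pad 1 at its -y end.
- remote1_mid (a point): TV remote control (black, grey keys), 140 mm long (its x) x 34 mm wide (its y) x 22 mm thick, about 110 g; this point is its centre, 11 mm above its underside, z out of its key face. Lies loose on the console, keys up. May be absent.
- remote2_mid (a point): TV remote control (grey, white keys), 140 mm long (its x) x 34 mm wide (its y) x 22 mm thick, about 110 g; this point is its centre, 11 mm above its underside, z out of its key face. Lies loose on the console, keys up. May be absent.
- remote3_mid (a point): TV remote control (white, grey keys), 140 mm long (its x) x 34 mm wide (its y) x 22 mm thick, about 110 g; this point is its centre, 11 mm above its underside, z out of its key face. Lies loose on the console, keys up. May be absent.
- remote4_mid (a point): TV remote control (black, blue keys), 140 mm long (its x) x 34 mm wide (its y) x 22 mm thick, about 110 g; this point is its centre, 11 mm above its underside, z out of its key face. Lies loose on the console, keys up. May be absent.
- tvbox: Bystander: flat black TV box, 125 x 125 x 26 mm; origin under its centre. Leave alone.
- mouse: Bystander: black computer mouse, 100 x 55 x 33 mm; origin under its centre. Leave alone.
- router: Bystander: white router, 130 x 200 x 30 mm with four upright antennas 190 mm high; origin under its centre. Leave alone.

How it is judged:
By the outcome, as a careful person would: the job done as asked, in the order asked, and still so for the second after the job is handed in, with the robot touching nothing.
Of remote1, remote2, remote3, remote4 only 2 to 4 are there at a start; the rules pass over those that are not, and their reading is None.
At some moment in a run one of remote1, remote2, remote3, remote4 may be knocked a few centimetres aside while the robot is not near it.
Once in a run the grip may slacken for a moment while it holds something.
It also fails if it takes over 208 s, if anything falls off the work surface, if the arm or the gripper's body presses on something with over 40 N, if the wrist force passes 120 N, or if a joint passes its speed limit or range.

## Robot

A 6-joint arm with a two-finger parallel gripper is mounted at the origin on the work surface. World frame = base frame: x ahead of the robot, y to its left, z up, the work surface at z = 0. Lengths are in m, angles in rad, forces in N, time in s.
With the tool pointing down it reaches from about 0.25 to 0.8 m from the base axis. Payload 8.5 kg.
Tool frame: the origin (TCP) lies midway between the tips of the shut fingers; the grasp point (between the pads) lies behind it (grip_point_offset is the z of the grasp point in the tool frame, in m); z points along the fingers, y is the line along which they close (so a half turn about z gives the same grasp; the last joint's range is limited). The gripper opens to 85 mm and grips with 20 to 120 N. Pads are 22 mm wide; open, the fingers measure 114 mm over their backs; the gripper's body (76 mm by 85 mm) begins 54 mm behind the grasp point. The pads swing forward as they close: fully open they stand 13 mm farther back than shut.
Start: joints at [1.222, 0.238, -0.013, 1.319, 0, 1.571], TCP at [0.179, 0.493, 0.198] pointing down, gripper open.
Joint ranges: [-2.66, 2.66], [-1.03, 1.9], [-1.14, 1.46], [-1.82, 2.27], [-1.45, 1.34], [-3.14, 3.14]. Speed limits (rad/s): [2.22, 2.22, 2.79, 3.14, 3.14, 3.14].

## Interface

Orientations are given as a unit quaternion [w, x, y, z].
In Python, from station import get_obs, snapshot, camera_info, finish_job, grip_point_offset gives the robot as it stands.
- The arm moves only by the shell command python3 -m creep 'ROWS' [FORCE]. ROWS is JSON, a list of rows, each a list of 7 numbers: the opening, from -1 (shut) to 1 (fully open), then the shift along the tool's x, y, z in m, then the turn, a rotation vector about the tool's x, y, z in rad. In form: [[hand, tx, ty, tz, ax, ay, az], ...]. A call has 1 to 20 rows; each row is the pose to reach, as a shift and turn from the pose commanded when the call began, along the tool's axes at that moment; what a row does not reach only later rows make up. A row lasts 1/10 s, in which the tool goes at most 50 mm and 8.59 degrees, less where a joint would pass 70% of its speed; a pose out of reach is approached as far as the arm can. A call with a gripper value outside its range is refused whole. The fingers move at their own pace and stop on an object; FORCE is the grip in N (left out, the last holds). Time passes only in rows, so rows that repeat a pose let the fingers close. It gives the time, the measured TCP pose, the force, the opening and the grip force at its end, in the units of the state.
- get_obs(): the state, without advancing time (a new reading comes with each control period).
- snapshot(name): name is "side" or "top" or "wrist"; returns the picture (384x512x3 uint8, blue, green, red); there is no depth.
- camera_info(name): a dict with "vfov" (degrees; the focal length in pixels is half the picture's height over the tangent of half this angle, whatever the lens; pixels are square), "cx", "cy" (the principal point, pixels), "k1" (the pictures are not rectified: a ray, as slopes to the right and down, at radius r is drawn at 1 + k1 r^2 times it, then the intrinsics apply), "rvec" (rotation vector, rad) and "tvec" (3), from world to camera coordinates, as OpenCV has them; the wrist camera has in their place "hand_eye" (4x4, takes a point from camera to tool coordinates, whose origin is the TCP and whose axes are the flange's). Camera axes: x right, y down, z forward; pixel columns grow to the right and rows downward; lengths in m; the calibration is good to about 2 mm. A picture is of the moment at which its call begins: read the wrist's pose just before it. camera_info takes no time and is no camera call.
- finish_job(): hands the job in; it is judged then, once.
The state is a dict: "t": time; "joint_pos": joint angles; "joint_vel": joint speeds; "effort": joint torques, N m; "tcp_pos": TCP position; "tcp_rot": TCP orientation; "wrist_force": force on the tool from outside, world axes, zero at the start; "wrist_torque": the same for the moment, N m; "width": opening from 0.0 (shut) to 1.0 (fully open); "grip_force": force on a finger pad.
Only numpy, scipy, OpenCV 4.12 (cv2) and the standard library are available. Lean on these libraries where they do the work, as an engineer would, in place of code of your own. Each camera call takes 0.05 s, during which the arm holds its last target. There are 200 camera calls.

## Working session

There is one attempt and no reset: what is moved stays moved. The work goes in short steps, Python scripts to look and compute and a shell command to move; the robot and the scene stay as the last step left them, time stands still between calls to the robot, and variables do not carry over. Pictures are saved under pics/ and viewed, at most 14 in all, crops included, and the job is handed in when it is done.

```bash
ls; mkdir -p pics; python3 - <<'E'
from station import *
import cv2
print(get_obs(), grip_point_offset)
for n in("side","top","wrist"):
    print(n,camera_info(n))
    cv2.imwrite(f"pics/{n}0.png",snapshot(n))
E
```

```text
pics
{'t': 0.0, 'joint_pos': array([ 1.22200884e+00,  2.38764614e-01, -1.42818516e-02,  1.31919248e+00,
       -1.56418210e-05,  1.57081054e+00]), 'joint_vel': array([ 3.84588581e-05, -2.17761133e-04, -1.14679761e-03,  1.44889416e-03,
       -1.04974087e-04, -1.13408211e-03]), 'effort': array([-1.13825710e-03, -5.38791919e+01,  3.46441627e+01,  1.83899759e-02,
       -1.07624694e-04,  1.41098533e-05]), 'tcp_pos': array([0.17926594, 0.49294051, 0.1978754 ]), 'tcp_rot': array([-1.17448029e-04,  1.73518053e-01,  9.84830425e-01, -7.11727346e-04]), 'wrist_force': array([-0.76051521, -0.34851812,  0.03925461]), 'wrist_torque': array([-0.01663794,  0.0155085 , -0.00765455]), 'grip_force': 0.0, 'width': 0.9945742662403255} -0.0187
side {'vfov': 49.575748910644535, 'cx': 257.7541280279558, 'cy': 197.8864291296529, 'k1': -0.029570974665297168, 'rvec': array([ 2.0571479 , -0.65273558,  0.33025676]), 'tvec': array([-0.53237852,  0.21324253,  1.23545571])}
top {'vfov': 43.42543789708436, 'cx': 261.8590495497915, 'cy': 185.48971655611322, 'k1': -0.08156015471024308, 'rvec': array([ 2.18320496, -2.19700892,  0.05857481]), 'tvec': array([-0.09221921,  0.58934609,  1.54250593])}
wrist {'vfov': 59.140614370440545, 'cx': 259.70818744552747, 'cy': 192.50628124792246, 'k1': 0.0154122434834376, 'hand_eye': array([[-4.21527068e-04, -9.63569770e-01, -2.67456764e-01,
         6.79461986e-02],
       [ 9.99999233e-01, -9.46056220e-05, -1.23521881e-03,
         2.41162899e-04],
       [ 1.16491659e-03, -2.67457079e-01,  9.63569070e-01,
        -1.75403328e-01],
       [ 0.00000000e+00,  0.00000000e+00,  0.00000000e+00,
         1.00000000e+00]])}
```

View pics/top0.png

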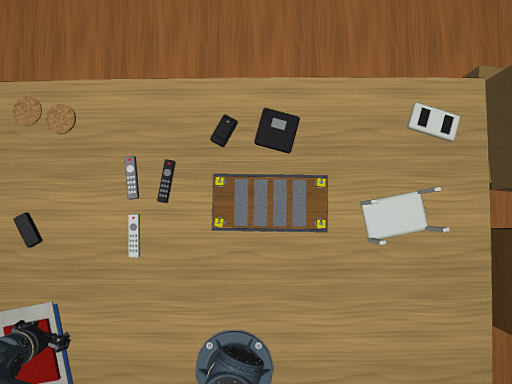

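View pics/side0.png

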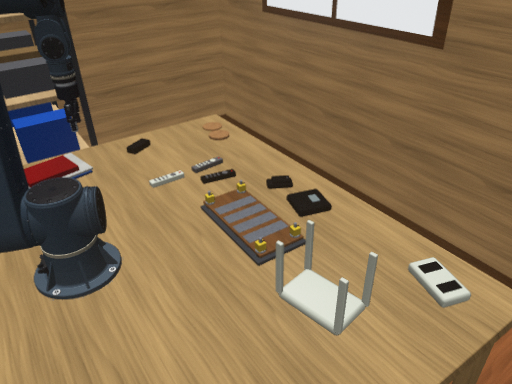

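The top view shows the riser at about (270,203) with nuts near (219,181), (320,181), (319,223) and (219,223). The remotes are grey (131,177), black (166,181) and white (134,236). There is another dark object at (28,230) and the mouse or box above the riser. I'll write the helpers and measure these.

```bash
cat > h.py <<'E'
import numpy as np, cv2
from scipy.spatial.transform import Rotation as R
from station import *
def rot(o): q=o["tcp_rot"]; return R.from_quat([q[1],q[2],q[3],q[0]]).as_matrix()
def cam(n,o=None):
    c=camera_info(n); f=192/np.tan(np.radians(c["vfov"]/2))
    if n=="wrist":
        o=o or get_obs(); H=np.eye(4); H[:3,:3]=rot(o); H[:3,3]=o["tcp_pos"]
        T=H@c["hand_eye"]; return f,c["cx"],c["cy"],c["k1"],T[:3,:3],T[:3,3]
    M=R.from_rotvec(c["rvec"]).as_matrix()
    return f,c["cx"],c["cy"],c["k1"],M.T,-M.T@c["tvec"]
def pt(C,px,z):
    f,cx,cy,k,M,p=C; px=np.atleast_2d(px).astype(float)
    d=(px-[cx,cy])/f; s=d.copy()
    for _ in range(20): s=d/(1+k*(s**2).sum(1,keepdims=True))
    v=np.c_[s,np.ones(len(s))]@M.T
    return p+v*((z-p[2])/v[:,2])[:,None]
def pix(C,P):
    f,cx,cy,k,M,p=C; q=(np.atleast_2d(P)-p)@M; s=q[:,:2]/q[:,2:]
    return s*(1+k*(s**2).sum(1,keepdims=True))*f+[cx,cy]
def look(n,name):
    o=get_obs(); C=cam(n,o); im=snapshot(n); cv2.imwrite(f"pics/{name}.png",im); return im,C,o
def yellow(im):
    h=cv2.cvtColor(im,cv2.COLOR_BGR2HSV); return cv2.inRange(h,(22,150,70),(35,255,255))
def blobs(m,amin):
    n,l,s,c=cv2.connectedComponentsWithStats(m); return [(s[i,4],c[i],l==i) for i in range(1,n) if s[i,4]>=amin]
E
python3 - <<'E'
from h import *
im=cv2.imread("pics/top0.png"); C=cam("top")
for a,c,m in blobs(yellow(im),8): print("nut",a,c.round(1),pt(C,c,.05)[0].round(4))
for nm,c in dict(grey=(131,177),black=(166,181),white=(134,236),dark=(28,230),mouse=(224,130)).items(): print(nm,pt(C,c,.022)[0].round(3))
for x,y in [(131,156),(132,199),(169,160),(163,202),(133,214),(134,257)]: print(pt(C,(x,y),.02)[0].round(3))
E
python3 - <<'E'
import cv2,numpy as np
im=cv2.imread("pics/top0.png")
a=cv2.resize(im[90:270,5:345],(800,424),interpolation=cv2.INTER_CUBIC); cv2.imwrite("pics/crop0.png",a)
E
```

```text
nut 62 [219.4 181. ] [0.6019 0.0385 0.05  ]
nut 65 [320.9 182.4] [ 0.5954 -0.2831  0.05  ]
nut 63 [218.5 222.1] [0.4719 0.0415 0.05  ]
nut 62 [320.8 223.7] [ 0.4648 -0.2812  0.05  ]
grey [0.619 0.329 0.022]
black [0.605 0.214 0.022]
white [0.428 0.318 0.022]
dark [0.447 0.672 0.022]
mouse [0.77  0.026 0.022]
[0.688 0.331 0.02 ]
[0.547 0.326 0.02 ]
[0.674 0.205 0.02 ]
[0.537 0.224 0.02 ]
[0.499 0.322 0.02 ]
[0.36  0.318 0.02 ]
```

View pics/crop0.png

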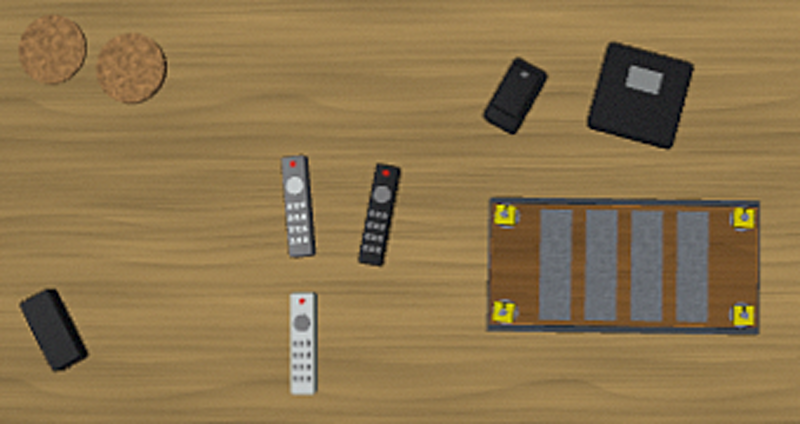

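The three remotes are grey, black with grey keys, and white, each 0.14 m long. The dark thing at the left is a plain block. The riser yaw is about -0.02 and the nut spacing matches 130 x 320 mm. I'll go above nut2 first with the last joint near -1.5.

```bash
python3 -m creep '[[0.3,-0.43,-0.324,0.068,0,0,-1.78],[0.3,-0.43,-0.324,0.068,0,0,-1.78],[0.3,-0.43,-0.324,0.068,0,0,-1.78],[0.3,-0.43,-0.324,0.068,0,0,-1.78],[0.3,-0.43,-0.324,0.068,0,0,-1.78],[0.3,-0.43,-0.324,0.068,0,0,-1.78],[0.3,-0.43,-0.324,0.068,0,0,-1.78],[0.3,-0.43,-0.324,0.068,0,0,-1.78],[0.3,-0.43,-0.324,0.068,0,0,-1.78],[0.3,-0.43,-0.324,0.068,0,0,-1.78],[0.3,-0.43,-0.324,0.068,0,0,-1.78],[0.3,-0.43,-0.324,0.068,0,0,-1.78],[0.3,-0.43,-0.324,0.068,0,0,-1.78],[0.3,-0.43,-0.324,0.068,0,0,-1.78],[0.3,-0.43,-0.324,0.068,0,0,-1.78],[0.3,-0.43,-0.324,0.068,0,0,-1.78]]' 40
cat >> h.py <<'E'
def yaw(o): x=rot(o)[:,0]; return np.degrees(np.arctan2(x[1],x[0]))
def nut(name,zp):
    "wrist view of nut below; zp=plate height. Square outline: top face at zp+.03"
    im,C,o=look("wrist",name); m=yellow(im)
    a,c,mm=max(blobs(m,60),key=lambda b:b[0]); h=pt(C,c,zp+.028)[0]
    return im,C,o,mm,h
E
python3 - <<'E'
from h import *
im,C,o,mm,h=nut("w1",.032)
print(o["t"],o["tcp_pos"].round(4),yaw(o),o["joint_pos"].round(3),o["width"],h)
E
```

```text
t: 1.75
tcp_pos: [0.4725, 0.042, 0.1304]
tcp_rot: [-0.0, -0.655, 0.756, 0.0]
wrist_force: [1.1, 0.5, 0.2]
width: 0.651
grip_force: 0.0
1.75 [0.4725 0.042  0.1304] -98.14368025132295 [ 0.089  0.187 -0.26   1.124 -0.    -1.34 ] 0.6510220680241816 [0.59800741 0.03749571 0.06      ]
```

View pics/w1.png

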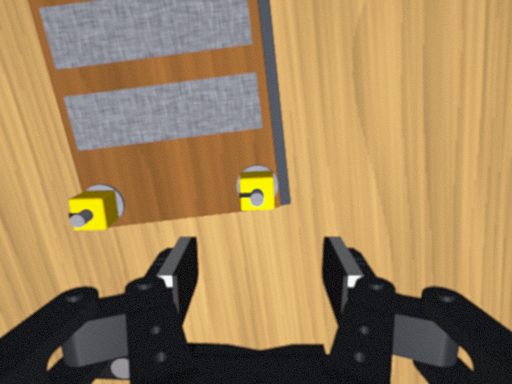

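The wrist view shows nut2 at (257,190), nearly square to the image, with its mark pointing left, and nut3 at (92,208). Next I'll fit the top face for each nut's centre and angle.

```bash
cat >> h.py <<'E'
def face(im,C,mm,zt):
    "centre, angle mod 90 and size of the nut's bright top face at height zt"
    v=im.max(2); t=(mm&(v>0.9*np.percentile(v[mm],95))).astype(np.uint8)
    t=cv2.morphologyEx(t,cv2.MORPH_CLOSE,np.ones((5,5)))
    a,c,t=max(blobs(t,30),key=lambda b:b[0])
    cn=max(cv2.findContours(t.astype(np.uint8),cv2.RETR_EXTERNAL,cv2.CHAIN_APPROX_NONE)[0],key=len)[:,0]
    P=pt(C,cn,zt)[:,:2]; (x,y),s,an=cv2.minAreaRect((P*1000).astype(np.float32))
    return np.array([x,y])/1000,np.array(s).round(1),(an+45)%90-45,c
E
python3 - <<'E'
from h import *
im=cv2.imread("pics/w1.png"); C=cam("wrist")
for a,c,mm in blobs(yellow(im),100):
    v=im.max(2)[mm]; print(a,c,np.percentile(v,[5,25,50,75,95]))
    print(face(im,C,mm,.062))
E
```

```text
1038 [257.12909441 189.65414258] [121. 223. 249. 250. 251.]
(array([0.47476773, 0.04321751]), array([24.9, 24.6]), -7.5251007080078125, array([257.68292683, 192.8254172 ]))
1398 [ 95.21030043 208.86552217] [116. 122. 228. 249. 250.]
(array([0.60411652, 0.04106571]), array([25. , 25.1]), -6.5497894287109375, array([ 89.7506812 , 213.05313351]))
```

```bash
python3 -m creep '[[0.3,-0.0015,-0.0021,0.04,0,0,-0.011],[0.3,-0.0015,-0.0021,0.08,0,0,-0.011],[0.3,-0.0015,-0.0021,0.093,0,0,-0.011],[0.3,-0.0015,-0.0021,0.093,0,0,-0.011],[-0.6,-0.0015,-0.0021,0.093,0,0,-0.011],[-0.6,-0.0015,-0.0021,0.093,0,0,-0.011],[-0.6,-0.0015,-0.0021,0.093,0,0,-0.011],[-0.6,-0.0015,-0.0021,0.093,0,0,-0.011],[-0.6,-0.0015,-0.0021,0.093,0,0,-0.011]]' 40
```

```text
t: 2.7
tcp_pos: [0.4754, 0.0431, 0.038]
tcp_rot: [0.0, -0.66, 0.751, -0.0]
wrist_force: [0.4, 0.6, 0.6]
width: 0.2
grip_force: 0.0
```

```bash
python3 - <<'E'
from h import *
im,C,o=look("wrist","w2")
print(o["width"],o["grip_force"],o["tcp_pos"])
E
```

```text
0.2004731042237709 0.0 [0.47541612 0.0430957  0.0379996 ]
```

View pics/w2.png

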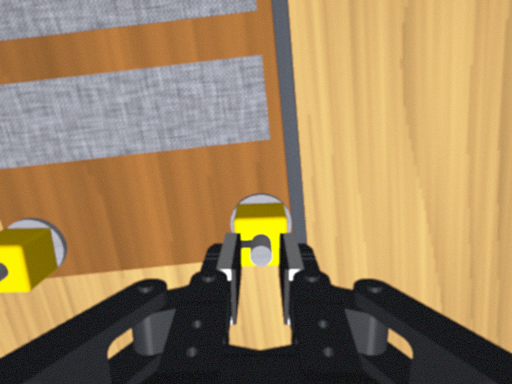

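The nut at (260,235) lies between the fingers but they aren't pressing yet, so the width scale is nonlinear. I'll close fully.

```bash
python3 -m creep '[[-1,0,0,0,0,0,0],[-1,0,0,0,0,0,0],[-1,0,0,0,0,0,0],[-1,0,0,0,0,0,0]]' 40
```

```text
t: 3.15
tcp_pos: [0.475, 0.0431, 0.0375]
tcp_rot: [-0.0, -0.66, 0.751, 0.0]
wrist_force: [-0.2, 0.4, -0.9]
width: -0.001
grip_force: 0.0
```

```bash
python3 - <<'E'
from h import *
im,C,o=look("wrist","w3")
print(o["width"],o["grip_force"],o["tcp_pos"],o["wrist_force"],pix(C,[o["tcp_pos"]]),pix(C,[.4748,.0432,.062]))
s=snapshot("side"); Cs=cam("side"); p=pix(Cs,[o["tcp_pos"]])[0].astype(int); print(p)
b=s[p[1]-50:p[1]+50,p[0]-50:p[0]+50]
cv2.imwrite("pics/w3b.png",np.hstack([im,cv2.resize(b,(384,384),interpolation=cv2.INTER_CUBIC)])[:,100:])
E
```

```text
-0.0009685683973960558 0.0 [0.47503029 0.04305796 0.03746355] [-0.17066921  0.39439702 -0.94146005] [[259.24000531 225.45869269]] [[259.67133579 243.95807669]]
[210 201]
```

View pics/w3b.png

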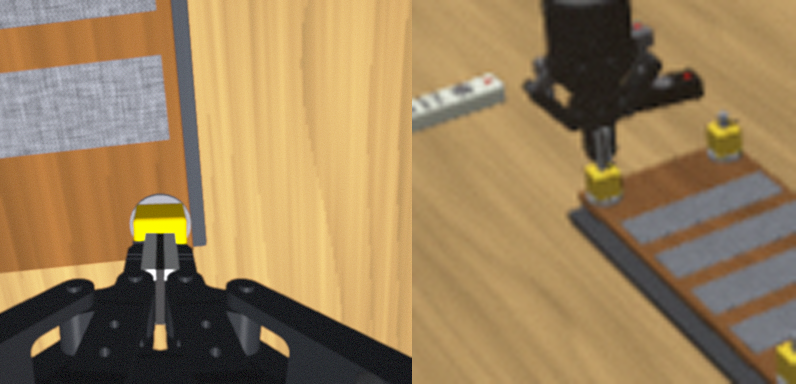

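```bash
python3 - <<'E'
from h import *
o=get_obs(); C=cam("wrist",o); S=cam("side"); M=rot(o)
for z in (.0375,.05,.062,.08): print(z,pix(S,[.475,.043,z]).round(1),[pix(C,o["tcp_pos"]+M@[dx,0,.0375-z])[0].round(0) for dx in(-.011,0,.011)])
E
```

```text
0.0375 [[210.6 201. ]] [array([259., 244.]), array([259., 225.]), array([259., 206.])]
0.05 [[210.3 198. ]] [array([259., 254.]), array([259., 234.]), array([259., 214.])]
0.062 [[210.  195.2]] [array([259., 264.]), array([259., 244.]), array([259., 222.])]
0.08 [[209.6 190.8]] [array([259., 284.]), array([259., 261.]), array([259., 237.])]
```

The fingers shut just above the nut without touching it. The tip pixels (row 235 in both w1 and w3) and the gap widths both put the real tips about 40 mm behind the nominal TCP. I'll test this by opening, going down 20 mm and closing gently, which should meet the stud.

```bash
python3 -m creep '[[0.3,0,0,0,0,0,0],[0.3,0,0,0,0,0,0],[0.3,0,0,0,0,0,0],[0.3,0,0,0,0,0,0],[0.3,0,0,0.01,0,0,0],[0.3,0,0,0.02,0,0,0],[-1,0,0,0.02,0,0,0],[-1,0,0,0.02,0,0,0],[-1,0,0,0.02,0,0,0],[-1,0,0,0.02,0,0,0],[-1,0,0,0.02,0,0,0],[-1,0,0,0.02,0,0,0]]' 20
```

```text
t: 4.45
tcp_pos: [0.4749, 0.043, 0.0174]
tcp_rot: [-0.0, -0.66, 0.751, 0.0]
wrist_force: [-0.2, -0.1, -4.1]
width: 0.295
grip_force: 23.8
```

```bash
python3 - <<'E'
from h import *
im,C,o=look("wrist","w4")
s=snapshot("side"); Cs=cam("side"); p=pix(Cs,[.475,.043,.06])[0].astype(int); print(o["width"],o["tcp_pos"],p)
b=s[p[1]-40:p[1]+40,p[0]-40:p[0]+40]
cv2.imwrite("pics/w4b.png",np.hstack([im,cv2.resize(b,(384,384),interpolation=cv2.INTER_CUBIC)])[:,100:])
E
```

```text
0.2951052191007448 [0.47487252 0.04303249 0.01743535] [210 195]
```

View pics/w4b.png

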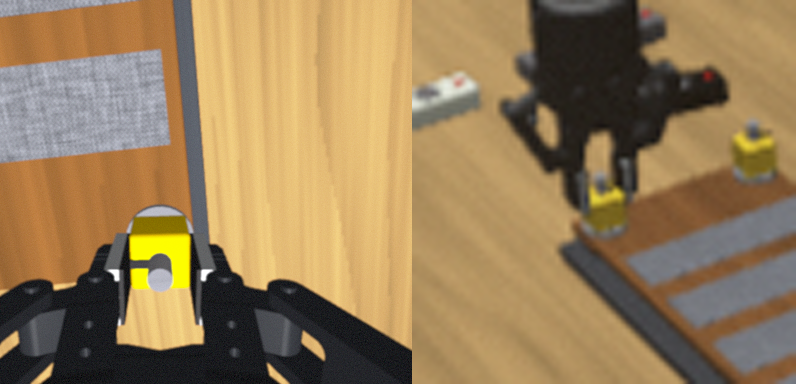

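It now grips 26 mm (width 0.295), so the tips are indeed about 40 mm behind the reported TCP and just catch the top of the nut. I'll open, go 14 mm lower and regrip harder.

```bash
python3 -m creep '[[0.1,0,0,0,0,0,0],[0.1,0,0,0,0,0,0],[0.1,0,0,0.007,0,0,0],[0.1,0,0,0.014,0,0,0],[0.1,0,0,0.014,0,0,0]]' 60; python3 -m creep '[[-1,0,0,0,0,0,0],[-1,0,0,0,0,0,0],[-1,0,0,0,0,0,0],[-1,0,0,0,0,0,0]]' 60
```

```text
t: 5.05
tcp_pos: [0.4743, 0.043, 0.0024]
tcp_rot: [-0.001, -0.66, 0.751, 0.0]
wrist_force: [0.4, 0.2, -0.1]
width: 0.553
grip_force: 0.0
t: 5.45
tcp_pos: [0.475, 0.0431, 0.0036]
tcp_rot: [-0.0, -0.66, 0.751, 0.0]
wrist_force: [-0.5, 1.0, -0.2]
width: 0.293
grip_force: 62.3
```

```bash
python3 -m creep '[[-1,0,0,0.0002,0,0,0.15],[-1,0,0,0.0004,0,0,0.3],[-1,0,0,0.0006,0,0,0.45],[-1,0,0,0.0008,0,0,0.6],[-1,0,0,0.001,0,0,0.75],[-1,0,0,0.0012,0,0,0.9],[-1,0,0,0.0014,0,0,1.05],[-1,0,0,0.0016,0,0,1.2],[-1,0,0,0.0018,0,0,1.35],[-1,0,0,0.002,0,0,1.5],[-1,0,0,0.0022,0,0,1.65],[-1,0,0,0.0024,0,0,1.8],[-1,0,0,0.0026,0,0,1.95],[-1,0,0,0.0028,0,0,2.1],[-1,0,0,0.003,0,0,2.25],[-1,0,0,0.0032,0,0,2.4],[-1,0,0,0.0034,0,0,2.55],[-1,0,0,0.0036,0,0,2.7],[-1,0,0,0.0038,0,0,2.85],[-1,0,0,0.004,0,0,3.0]]'; python3 -m creep '[[-1,0,0,0,0,0,0.05],[-1,0,0,0,0,0,0.05],[-1,0,0,0,0,0,0.05],[-1,0,0,0,0,0,0.05]]'; python3 -c "
from h import *
o=get_obs();print(yaw(o),o['joint_pos'],o['wrist_torque'])"
```

```text
t: 7.45
tcp_pos: [0.4752, 0.0429, 0.0001]
tcp_rot: [0.0, 0.705, 0.709, 0.0]
wrist_force: [-2.6, -1.3, 8.8]
width: 0.294
grip_force: 64.0
t: 7.85
tcp_pos: [0.4751, 0.0428, 0.0001]
tcp_rot: [0.0, 0.72, 0.694, -0.0]
wrist_force: [-3.4, -0.7, 7.7]
width: 0.29
grip_force: 63.6
87.86053154512365 [ 9.02968389e-02  3.15379980e-01 -4.64409940e-01  7.90682878e-01
 -5.15217398e-04  1.69843376e+00] [-0.31027524  0.60651439 -0.0474524 ]
```

```bash
python3 -m creep '[[0.1,0,0,0,0,0,0],[0.1,0,0,0,0,0,0],[0.1,0,0,0,0,0,0],[0.1,0,0,-0.045,0,0,0],[0.1,0,0,-0.09,0,0,0],[0.1,0,0,-0.13,0,0,0],[0.1,0,0,-0.13,0,0,0]]'; python3 - <<'E'
from h import *
im,C,o,mm,h=nut("w5",.03)
for a,c,mm in blobs(yellow(im),100): print(c.round(),face(im,C,mm,.059))
print(yaw(o))
E
```

```text
t: 8.55
tcp_pos: [0.4783, 0.0434, 0.1346]
tcp_rot: [0.003, 0.72, 0.694, 0.003]
wrist_force: [1.2, -0.5, -0.4]
width: 0.555
grip_force: 0.0
[416. 183.] (array([0.60439484, 0.04086317]), array([25.2, 25.6]), -6.8383636474609375, array([421.62435897, 185.24487179]))
[255. 186.] (array([0.47427957, 0.04380623]), array([24.8, 24.5]), -1.67974853515625, array([255.21195652, 188.11548913]))
87.87932207694975
```

View pics/w5.png

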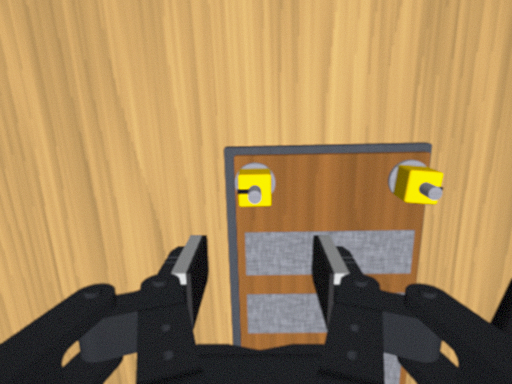

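Nut2 at (255,188) has its mark pointing left, so it is turned by a half and home. Next is nut4, diagonally opposite, expected near (0.598,-0.279).

```bash
python3 -m creep '[[0.1,-0.317,0.135,0,0,0,-3.05],[0.1,-0.317,0.135,0,0,0,-3.05],[0.1,-0.317,0.135,0,0,0,-3.05],[0.1,-0.317,0.135,0,0,0,-3.05],[0.1,-0.317,0.135,0,0,0,-3.05],[0.1,-0.317,0.135,0,0,0,-3.05],[0.1,-0.317,0.135,0,0,0,-3.05],[0.1,-0.317,0.135,0,0,0,-3.05],[0.1,-0.317,0.135,0,0,0,-3.05],[0.1,-0.317,0.135,0,0,0,-3.05],[0.1,-0.317,0.135,0,0,0,-3.05],[0.1,-0.317,0.135,0,0,0,-3.05],[0.1,-0.317,0.135,0,0,0,-3.05],[0.1,-0.317,0.135,0,0,0,-3.05],[0.1,-0.317,0.135,0,0,0,-3.05],[0.1,-0.317,0.135,0,0,0,-3.05],[0.1,-0.317,0.135,0,0,0,-3.05],[0.1,-0.317,0.135,0,0,0,-3.05],[0.1,-0.317,0.135,0,0,0,-3.05],[0.1,-0.317,0.135,0,0,0,-3.05]]'; python3 -m creep '[[0.1,0,0,0,0,0,0],[0.1,0,0,0,0,0,0],[0.1,0,0,0,0,0,0]]'
cat >> h.py <<'E'
def plan(name,target,zt,nth=0):
    "look at the nut nearest target; print the tool shift to it and the turn to square up"
    im,C,o=look("wrist",name); y=yaw(o); M=rot(o); best=None
    for a,c,mm in blobs(yellow(im),100):
        f=face(im,C,mm,zt); d=np.hypot(*(f[0]-target)); print(f)
        if best is None or d<best[0]: best=(d,f)
    f=best[1]; e=M.T@[*(f[0]-o["tcp_pos"][:2]),0]; da=(f[2]-y+45)%90-45
    print("nut",f[0],f[2],"tcp",o["tcp_pos"].round(4),"yaw",y.round(2),"j6",o["joint_pos"][5].round(2),"shift",e.round(4),"az",-np.radians(da).round(4),"t",o["t"])
    return f
E
python3 -c "
from h import *
plan('w6',[.598,-.279],.062)"
```

```text
t: 10.6
tcp_pos: [0.5976, -0.2784, 0.1278]
tcp_rot: [-0.001, -0.626, 0.78, 0.001]
wrist_force: [0.5, -0.4, -0.1]
width: 0.55
grip_force: 0.0
t: 10.9
tcp_pos: [0.598, -0.2786, 0.1289]
tcp_rot: [-0.0, -0.622, 0.783, 0.0]
wrist_force: [0.0, -0.4, 0.4]
width: 0.552
grip_force: 0.0
(array([ 0.46872192, -0.28428085]), array([11.8, 25.9]), -8.993423461914062, array([434.76348548, 145.74896266]))
(array([ 0.59824939, -0.27896234]), array([24.8, 25.1]), -5.299224853515625, array([260.11625, 191.395  ]))
nut [ 0.59824939 -0.27896234] -5.299224853515625 tcp [ 0.598  -0.2786  0.1289] yaw -103.04 j6 -1.78 shift [ 0.0003 -0.0003 -0.    ] az -0.1352 t 10.9
```

View pics/w6.png

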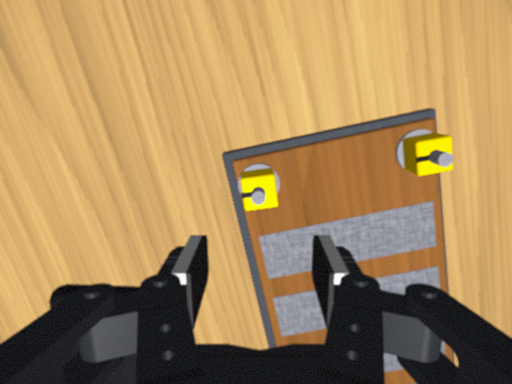

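Nut4 is at (260,191) with its mark pointing left at about 0.07 rad. I'll descend, grip and turn 3.09 rad.

```bash
python3 -m creep '[[0.1,0.0003,-0.0003,0.045,0,0,-0.135],[0.1,0.0003,-0.0003,0.09,0,0,-0.135],[0.1,0.0003,-0.0003,0.115,0,0,-0.135],[0.1,0.0003,-0.0003,0.1255,0,0,-0.135],[0.1,0.0003,-0.0003,0.1255,0,0,-0.135],[-1,0.0003,-0.0003,0.1255,0,0,-0.135],[-1,0.0003,-0.0003,0.1255,0,0,-0.135],[-1,0.0003,-0.0003,0.1255,0,0,-0.135],[-1,0.0003,-0.0003,0.1255,0,0,-0.135]]' 60
```

```text
t: 11.85
tcp_pos: [0.5991, -0.2796, 0.0055]
tcp_rot: [0.0, -0.675, 0.738, -0.001]
wrist_force: [-1.8, -0.3, 4.7]
width: 0.289
grip_force: 63.4
```

```bash
python3 -m creep '[[-1,0,0,0.0002,0,0,0.15],[-1,0,0,0.0004,0,0,0.3],[-1,0,0,0.0006,0,0,0.45],[-1,0,0,0.0008,0,0,0.6],[-1,0,0,0.001,0,0,0.75],[-1,0,0,0.0012,0,0,0.9],[-1,0,0,0.0014,0,0,1.05],[-1,0,0,0.0016,0,0,1.2],[-1,0,0,0.0018,0,0,1.35],[-1,0,0,0.002,0,0,1.5],[-1,0,0,0.0022,0,0,1.65],[-1,0,0,0.0024,0,0,1.8],[-1,0,0,0.0026,0,0,1.95],[-1,0,0,0.0028,0,0,2.1],[-1,0,0,0.003,0,0,2.25],[-1,0,0,0.0032,0,0,2.4],[-1,0,0,0.0034,0,0,2.55],[-1,0,0,0.0036,0,0,2.7],[-1,0,0,0.0038,0,0,2.85],[-1,0,0,0.004,0,0,3.0]]'; python3 -m creep '[[-1,0,0,0,0,0,0.09],[-1,0,0,0,0,0,0.09],[-1,0,0,0,0,0,0.09],[-1,0,0,0,0,0,0.09]]'; python3 -c "
from h import *
o=get_obs();print(yaw(o),o['joint_pos'],o['wrist_torque'])"
```

```text
t: 13.85
tcp_pos: [0.5993, -0.2792, 0.0017]
tcp_rot: [0.001, 0.69, 0.723, 0.001]
wrist_force: [-2.5, 1.5, 9.5]
width: 0.294
grip_force: 64.1
t: 14.25
tcp_pos: [0.5994, -0.2792, 0.0017]
tcp_rot: [0.001, 0.72, 0.694, 0.001]
wrist_force: [-2.0, 1.7, 8.3]
width: 0.287
grip_force: 64.0
87.85267761077223 [-4.36085713e-01  5.79887429e-01  6.72093004e-03  9.95164360e-01
  4.27911089e-04  1.17218830e+00] [ 0.31150633  0.18006588 -0.10337336]
```

```bash
python3 -m creep '[[0.1,0,0,0,0,0,0],[0.1,0,0,0,0,0,0],[0.1,0,0,0,0,0,0],[0.1,0,0,-0.045,0,0,0],[0.1,0,0,-0.09,0,0,0],[0.1,0,0,-0.13,0,0,0],[0.1,0,0,-0.13,0,0,0],[0.1,0,0,-0.13,0,0,0]]'; python3 -c "
from h import *
plan('w7',[.598,-.279],.058)"
```

```text
t: 15.05
tcp_pos: [0.599, -0.2793, 0.1309]
tcp_rot: [0.001, 0.72, 0.694, 0.0]
wrist_force: [-0.2, 0.3, -0.4]
width: 0.549
grip_force: 0.0
(array([ 0.59792194, -0.27912234]), array([24.4, 25.1]), -2.2188186645507812, array([259.03713528, 188.73474801]))
(array([ 0.4670336, -0.2712135]), array([12.5, 25.7]), -2.16839599609375, array([ 83.98488121, 185.37149028]))
nut [ 0.59792194 -0.27912234] -2.2188186645507812 tcp [ 0.599  -0.2793  0.1309] yaw 87.84 j6 1.17 shift [ 0.0002 -0.0011 -0.    ] az 0.0011 t 15.05
```

```bash
python3 -m creep '[[0.1,-0.002,-0.13,0,0,0,-3.05],[0.1,-0.002,-0.13,0,0,0,-3.05],[0.1,-0.002,-0.13,0,0,0,-3.05],[0.1,-0.002,-0.13,0,0,0,-3.05],[0.1,-0.002,-0.13,0,0,0,-3.05],[0.1,-0.002,-0.13,0,0,0,-3.05],[0.1,-0.002,-0.13,0,0,0,-3.05],[0.1,-0.002,-0.13,0,0,0,-3.05],[0.1,-0.002,-0.13,0,0,0,-3.05],[0.1,-0.002,-0.13,0,0,0,-3.05],[0.1,-0.002,-0.13,0,0,0,-3.05],[0.1,-0.002,-0.13,0,0,0,-3.05],[0.1,-0.002,-0.13,0,0,0,-3.05],[0.1,-0.002,-0.13,0,0,0,-3.05],[0.1,-0.002,-0.13,0,0,0,-3.05],[0.1,-0.002,-0.13,0,0,0,-3.05],[0.1,-0.002,-0.13,0,0,0,-3.05],[0.1,-0.002,-0.13,0,0,0,-3.05],[0.1,-0.002,-0.13,0,0,0,-3.05],[0.1,-0.002,-0.13,0,0,0,-3.05]]'; python3 -m creep '[[0.1,0,0,0,0,0,-0.05],[0.1,0,0,0,0,0,-0.05],[0.1,0,0,0,0,0,-0.05]]'
python3 -c "
from h import *
plan('w8',[.468,-.276],.060)"
```

```text
t: 17.1
tcp_pos: [0.4675, -0.2756, 0.1281]
tcp_rot: [-0.001, -0.643, 0.766, 0.002]
wrist_force: [0.5, 0.1, 0.1]
width: 0.551
grip_force: 0.0
t: 17.4
tcp_pos: [0.4678, -0.2758, 0.1288]
tcp_rot: [-0.0, -0.659, 0.752, 0.001]
wrist_force: [0.4, 0.0, -0.4]
width: 0.548
grip_force: 0.0
(array([ 0.46892563, -0.27656494]), array([24.9, 25.2]), -2.346282958984375, array([258.6443884 , 190.28373266]))
(array([ 0.59746729, -0.28645847]), array([10.5, 25.4]), -0.1901397705078125, array([ 85.97512438, 200.19651741]))
nut [ 0.46892563 -0.27656494] -2.346282958984375 tcp [ 0.4678 -0.2758  0.1288] yaw -97.51 j6 -1.97 shift [ 0.0006 -0.0012 -0.    ] az -0.0901 t 17.4
```

View pics/w8.png

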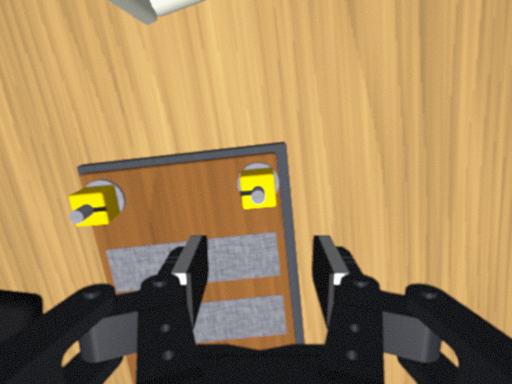

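Nut1 is at (259,190) with its mark left at about 0.02 rad, and nut4's mark points the opposite way, so nut4 is home. I'll grip nut1 and turn it 3.14.

```bash
python3 -m creep '[[0.1,0.0006,-0.0012,0.045,0,0,-0.09],[0.1,0.0006,-0.0012,0.09,0,0,-0.09],[0.1,0.0006,-0.0012,0.115,0,0,-0.09],[0.1,0.0006,-0.0012,0.126,0,0,-0.09],[0.1,0.0006,-0.0012,0.126,0,0,-0.09],[-1,0.0006,-0.0012,0.126,0,0,-0.09],[-1,0.0006,-0.0012,0.126,0,0,-0.09],[-1,0.0006,-0.0012,0.126,0,0,-0.09],[-1,0.0006,-0.0012,0.126,0,0,-0.09]]' 60
python3 -m creep '[[-1,0,0,0.0002,0,0,0.15],[-1,0,0,0.0004,0,0,0.3],[-1,0,0,0.0006,0,0,0.45],[-1,0,0,0.0008,0,0,0.6],[-1,0,0,0.001,0,0,0.75],[-1,0,0,0.0012,0,0,0.9],[-1,0,0,0.0014,0,0,1.05],[-1,0,0,0.0016,0,0,1.2],[-1,0,0,0.0018,0,0,1.35],[-1,0,0,0.002,0,0,1.5],[-1,0,0,0.0022,0,0,1.65],[-1,0,0,0.0024,0,0,1.8],[-1,0,0,0.0026,0,0,1.95],[-1,0,0,0.0028,0,0,2.1],[-1,0,0,0.003,0,0,2.25],[-1,0,0,0.0032,0,0,2.4],[-1,0,0,0.0034,0,0,2.55],[-1,0,0,0.0036,0,0,2.7],[-1,0,0,0.0038,0,0,2.85],[-1,0,0,0.004,0,0,3.0]]'; python3 -m creep '[[-1,0,0,0,0,0,0.14],[-1,0,0,0,0,0,0.14],[-1,0,0,0,0,0,0.14],[-1,0,0,0,0,0,0.14]]'; python3 -c "
from h import *
o=get_obs();print(yaw(o),o['joint_pos'],o['wrist_torque'])"
```

```text
t: 18.35
tcp_pos: [0.4693, -0.2775, 0.0058]
tcp_rot: [-0.0, -0.693, 0.721, -0.001]
wrist_force: [-5.9, -0.5, 3.5]
width: 0.292
grip_force: 59.0
t: 20.35
tcp_pos: [0.469, -0.2768, 0.0019]
tcp_rot: [0.0, 0.672, 0.74, -0.0]
wrist_force: [-5.9, 3.1, 8.5]
width: 0.287
grip_force: 59.7
t: 20.75
tcp_pos: [0.469, -0.2768, 0.0017]
tcp_rot: [0.0, 0.72, 0.694, -0.0]
wrist_force: [-5.6, 2.7, 8.0]
width: 0.291
grip_force: 59.5
87.82330509653431 [-5.32842181e-01  4.10212431e-01 -3.01647775e-01  8.58965193e-01
 -4.05567555e-04  1.07594468e+00] [ 0.58212814  1.31694445 -0.04797844]
```

Nut1 is at the same final yaw (87.8). I'll release, rise and check it.

```bash
python3 -m creep '[[0.1,0,0,0,0,0,0],[0.1,0,0,0,0,0,0],[0.1,0,0,0,0,0,0],[0.1,0,0,-0.045,0,0,0],[0.1,0,0,-0.09,0,0,0],[0.1,0,0,-0.13,0,0,0],[0.1,0,0,-0.13,0,0,0],[0.1,0,0,-0.13,0,0,0]]'; python3 -c "
from h import *
plan('w9',[.468,-.276],.058)"
```

```text
t: 21.55
tcp_pos: [0.4704, -0.2774, 0.1312]
tcp_rot: [0.001, 0.72, 0.694, 0.0]
wrist_force: [0.9, 0.0, -1.0]
width: 0.546
grip_force: 0.0
(array([ 0.59784802, -0.27240356]), array([10.8, 25.3]), -2.2708511352539062, array([429.09954751, 177.11538462]))
(array([ 0.46835107, -0.27646786]), array([24.4, 24.4]), -2.2099609375, array([258.15426252, 187.8173207 ]))
nut [ 0.46835107 -0.27646786] -2.2099609375 tcp [ 0.4704 -0.2774  0.1312] yaw 87.85 j6 1.08 shift [ 0.0008 -0.0021 -0.    ] az 0.001 t 21.55
```

```bash
python3 -m creep '[[0.1,0.322,0.123,0,0,0,-3.05],[0.1,0.322,0.123,0,0,0,-3.05],[0.1,0.322,0.123,0,0,0,-3.05],[0.1,0.322,0.123,0,0,0,-3.05],[0.1,0.322,0.123,0,0,0,-3.05],[0.1,0.322,0.123,0,0,0,-3.05],[0.1,0.322,0.123,0,0,0,-3.05],[0.1,0.322,0.123,0,0,0,-3.05],[0.1,0.322,0.123,0,0,0,-3.05],[0.1,0.322,0.123,0,0,0,-3.05],[0.1,0.322,0.123,0,0,0,-3.05],[0.1,0.322,0.123,0,0,0,-3.05],[0.1,0.322,0.123,0,0,0,-3.05],[0.1,0.322,0.123,0,0,0,-3.05],[0.1,0.322,0.123,0,0,0,-3.05],[0.1,0.322,0.123,0,0,0,-3.05],[0.1,0.322,0.123,0,0,0,-3.05],[0.1,0.322,0.123,0,0,0,-3.05],[0.1,0.322,0.123,0,0,0,-3.05],[0.1,0.322,0.123,0,0,0,-3.05]]'; python3 -m creep '[[0.1,0,0,0,0,0,-0.05],[0.1,0,0,0,0,0,-0.05],[0.1,0,0,0,0,0,-0.05]]'
python3 -c "
from h import *
plan('w10',[.604,.041],.061)"
```

```text
t: 23.6
tcp_pos: [0.6036, 0.0402, 0.1281]
tcp_rot: [-0.001, -0.643, 0.766, 0.001]
wrist_force: [-0.2, 0.9, -0.7]
width: 0.548
grip_force: 0.0
t: 23.9
tcp_pos: [0.604, 0.0402, 0.1288]
tcp_rot: [-0.001, -0.659, 0.752, 0.001]
wrist_force: [-0.5, -0.6, -0.2]
width: 0.552
grip_force: 0.0
(array([0.47614182, 0.04203442]), array([24.8, 24.4]), -1.1142959594726562, array([430.16709184, 171.38265306]))
(array([0.60365381, 0.04091557]), array([25.3, 24.9]), -4.873924255371094, array([261.11576355, 192.23029557]))
nut [0.60365381 0.04091557] -4.873924255371094 tcp [0.604  0.0402 0.1288] yaw -97.51 j6 -1.37 shift [-0.0007  0.0005  0.    ] az -0.0459 t 23.9
```

```bash
python3 -m creep '[[0.1,-0.0007,0.0005,0.045,0,0,-0.035],[0.1,-0.0007,0.0005,0.09,0,0,-0.035],[0.1,-0.0007,0.0005,0.115,0,0,-0.035],[0.1,-0.0007,0.0005,0.126,0,0,-0.035],[0.1,-0.0007,0.0005,0.126,0,0,-0.035],[-1,-0.0007,0.0005,0.126,0,0,-0.035],[-1,-0.0007,0.0005,0.126,0,0,-0.035],[-1,-0.0007,0.0005,0.126,0,0,-0.035],[-1,-0.0007,0.0005,0.126,0,0,-0.035]]' 60
python3 -m creep '[[-1,0,0,0.0002,0,0,0.15],[-1,0,0,0.0004,0,0,0.3],[-1,0,0,0.0006,0,0,0.45],[-1,0,0,0.0008,0,0,0.6],[-1,0,0,0.001,0,0,0.75],[-1,0,0,0.0012,0,0,0.9],[-1,0,0,0.0014,0,0,1.05],[-1,0,0,0.0016,0,0,1.2],[-1,0,0,0.0018,0,0,1.35],[-1,0,0,0.002,0,0,1.5],[-1,0,0,0.0022,0,0,1.65],[-1,0,0,0.0024,0,0,1.8],[-1,0,0,0.0026,0,0,1.95],[-1,0,0,0.0028,0,0,2.1],[-1,0,0,0.003,0,0,2.25],[-1,0,0,0.0032,0,0,2.4],[-1,0,0,0.0034,0,0,2.55],[-1,0,0,0.0036,0,0,2.7],[-1,0,0,0.0038,0,0,2.85],[-1,0,0,0.004,0,0,3.0]]'; python3 -m creep '[[-1,0,0,0,0,0,0.083],[-1,0,0,0,0,0,0.083],[-1,0,0,0,0,0,0.083],[-1,0,0,0,0,0,0.083]]'; python3 -c "
from h import *
o=get_obs();print(yaw(o),o['joint_pos'],o['wrist_torque'])"
python3 -m creep '[[0.1,0,0,0,0,0,0],[0.1,0,0,0,0,0,0],[0.1,0,0,0,0,0,0],[0.1,0,0,-0.045,0,0,0],[0.1,0,0,-0.09,0,0,0],[0.1,0,0,-0.13,0,0,0],[0.1,0,0,-0.13,0,0,0],[0.1,0,0,-0.13,0,0,0]]'; python3 -c "
from h import *
plan('w11',[.604,.041],.058)
look('top','top1')"
```

```text
t: 24.85
tcp_pos: [0.6047, 0.0412, 0.0053]
tcp_rot: [0.001, -0.673, 0.74, -0.0]
wrist_force: [-4.3, 1.4, 6.9]
width: 0.291
grip_force: 62.4
t: 26.85
tcp_pos: [0.6054, 0.0401, 0.0014]
tcp_rot: [0.002, 0.693, 0.721, 0.0]
wrist_force: [-3.6, -3.7, 6.1]
width: 0.289
grip_force: 61.8
t: 27.25
tcp_pos: [0.6053, 0.04, 0.0013]
tcp_rot: [0.001, 0.72, 0.694, 0.0]
wrist_force: [-4.0, -3.8, 5.4]
width: 0.293
grip_force: 61.9
87.91015406328414 [ 0.06707111  0.49854332 -0.1460423   0.92374343 -0.00181272  1.67433785] [-0.79627605 -0.12430314 -0.10180216]
t: 28.05
tcp_pos: [0.605, 0.0411, 0.1309]
tcp_rot: [0.001, 0.72, 0.694, 0.001]
wrist_force: [-0.2, -0.5, -0.7]
width: 0.547
grip_force: 0.0
(array([0.60358771, 0.04113506]), array([25.3, 24.4]), -2.8622589111328125, array([258.36092266, 188.66485753]))
(array([0.47424228, 0.04343914]), array([25.4, 25.2]), -1.2469406127929688, array([ 89.72990777, 192.07246377]))
nut [0.60358771 0.04113506] -2.8622589111328125 tcp [0.605  0.0411 0.1309] yaw 87.97 j6 1.67 shift [-0.     -0.0014 -0.    ] az 0.0144 t 28.05
```

```bash
python3 - <<'E'
import cv2,numpy as np
a=cv2.imread("pics/w9.png")[130:250,150:350]; b=cv2.imread("pics/w11.png")[130:250,50:350]; t=cv2.imread("pics/top1.png")[90:270,5:345]
a=cv2.resize(a,(320,192)); b=cv2.resize(b,(480,192)); t=cv2.resize(t,(756,400))
cv2.imwrite("pics/comp1.png",np.vstack([np.hstack([a,b]),np.pad(t,((0,0),(0,44),(0,0)))]))
E
```

```text
(no output)
```

View pics/comp1.png

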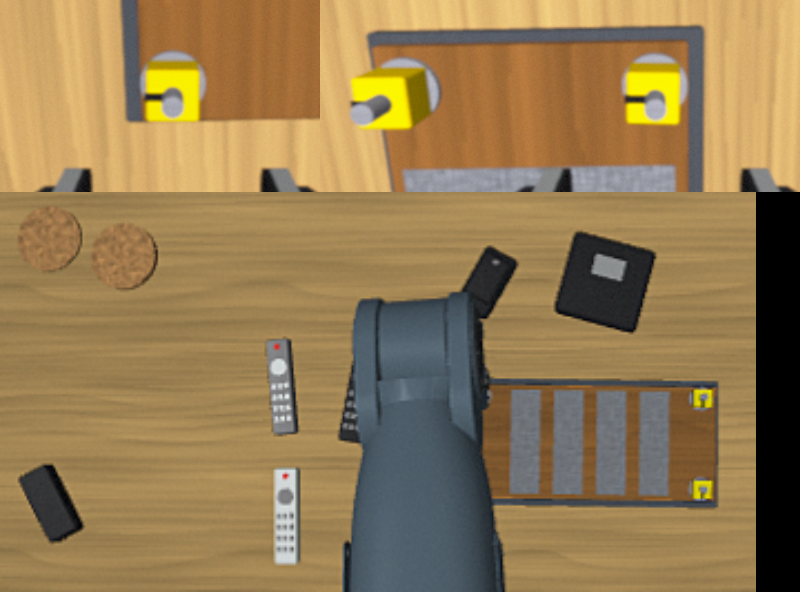

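All four marks now point toward the robot, so the nuts are home. The remotes appear undisturbed so far. I'll move above the black remote.

```bash
python3 -m creep '[[0.3,0.172,-0.005,0,0,0,-1.47],[0.3,0.172,-0.005,0,0,0,-1.47],[0.3,0.172,-0.005,0,0,0,-1.47],[0.3,0.172,-0.005,0,0,0,-1.47],[0.3,0.172,-0.005,0,0,0,-1.47],[0.3,0.172,-0.005,0,0,0,-1.47],[0.3,0.172,-0.005,0,0,0,-1.47],[0.3,0.172,-0.005,0,0,0,-1.47],[0.3,0.172,-0.005,0,0,0,-1.47],[0.3,0.172,-0.005,0,0,0,-1.47],[0.3,0.172,-0.005,0,0,0,-1.47],[0.3,0.172,-0.005,0,0,0,-1.47]]' 40
cat >> h.py <<'E'
def remote(name,kind,z=.022):
    "largest blob of that colour that is not the gripper; centre, long axis, size on plane z; tool shift and turn"
    im,C,o=look("wrist",name); hsv=cv2.cvtColor(im,cv2.COLOR_BGR2HSV); H,S,V=cv2.split(hsv)
    m={"black":V<85,"grey":(S<60)&(V>60)&(V<170),"white":(S<50)&(V>185)}[kind].astype(np.uint8)
    m[235:]=0 if kind=="black" else m[235:]
    m=cv2.morphologyEx(m,cv2.MORPH_CLOSE,np.ones((9,9))); y=yaw(o); M=rot(o); out=[]
    for a,c,t in blobs(m,800):
        cn=max(cv2.findContours(t.astype(np.uint8),cv2.RETR_EXTERNAL,cv2.CHAIN_APPROX_NONE)[0],key=len)[:,0]
        P=pt(C,cn,z)[:,:2]; b=cv2.boxPoints(r:=cv2.minAreaRect((P*1000).astype(np.float32)))
        e=b[1]-b[0] if np.hypot(*(b[1]-b[0]))>np.hypot(*(b[2]-b[1])) else b[2]-b[1]
        an=np.degrees(np.arctan2(e[1],e[0])); an=(an+90)%180-90
        p=np.array(r[0])/1000; s=M.T@[*(p-o["tcp_pos"][:2]),0]; da=(an-y+90)%180-90
        print(c.round(),"p",p.round(4),"size",np.round(r[1],1),"ang",an.round(2),"shift",s.round(4),"az",-np.radians(da).round(4))
    print("tcp",o["tcp_pos"].round(4),"yaw",y.round(2),"j6",o["joint_pos"][5].round(2),"t",o["t"])
E
python3 -c "
from h import *
remote('r1','black')"
```

```text
t: 29.35
tcp_pos: [0.6048, 0.2129, 0.1287]
tcp_rot: [-0.001, 0.07, 0.998, -0.0]
wrist_force: [-0.1, -0.3, -1.0]
width: 0.648
grip_force: 0.0
[ 81. 132.] p [0.5396 0.0711] size [173.8  22.3] ang 1.56 shift [ 0.0447 -0.1495  0.0002] az -0.1672
[269. 160.] p [0.5973 0.2216] size [ 32.1 115.9] ang -10.56 shift [0.0086 0.0076 0.    ] az 0.0444
tcp [0.6048 0.2129 0.1287] yaw 171.98 j6 0.48 t 29.35
```

View pics/r1.png

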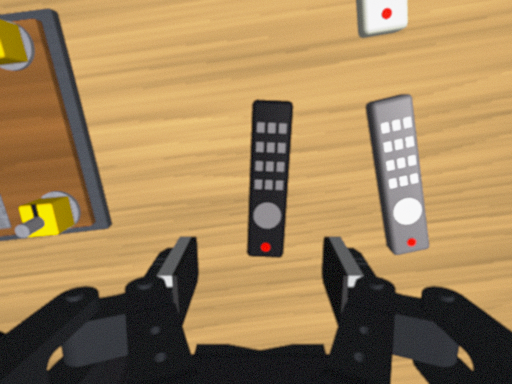

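The black remote is fully visible at (270,178), rows 100–256, tilted slightly. My row cut was too tight, so I'll remeasure on the same frame.

```bash
python3 - <<'E'
s=open('h.py').read()
s=s.replace('m[235:]=0 if kind=="black" else m[235:]','m[228:,:205]=0; m[228:,315:]=0; m[300:]=0')
s=s.replace('im,C,o=look("wrist",name); hsv','im,C,o=look("wrist",name) if not name.endswith("@") else (cv2.imread(f"pics/{name[:-1]}.png"),cam("wrist"),get_obs()); hsv')
open('h.py','w').write(s)
from h import *
remote('r1@','black')
E
```

```text
[ 81. 132.] p [0.5399 0.071 ] size [174.   22.3] ang 1.56 shift [ 0.0446 -0.1496  0.0002] az -0.1669
[269. 172.] p [0.6077 0.2198] size [ 32.1 136.6] ang -10.55 shift [-0.0018  0.0072 -0.    ] az 0.0444
tcp [0.6049 0.2129 0.129 ] yaw 172.0 j6 0.48 t 29.4
```

```bash
python3 -m creep '[[0.3,-0.0018,0.0072,0.03,0,0,0.044],[0.3,-0.0018,0.0072,0.075,0,0,0.044],[0.3,-0.0018,0.0072,0.12,0,0,0.044],[0.3,-0.0018,0.0072,0.145,0,0,0.044],[0.3,-0.0018,0.0072,0.155,0,0,0.044],[0.3,-0.0018,0.0072,0.163,0,0,0.044],[0.3,-0.0018,0.0072,0.163,0,0,0.044]]' 50;  python3 -m creep '[[-1,0,0,0,0,0,0],[-1,0,0,0,0,0,0],[-1,0,0,0,0,0,0],[-1,0,0,0,0,0,0]]' 60
```

```text
t: 30.1
tcp_pos: [0.6083, 0.22, -0.0329]
tcp_rot: [0.0, 0.09, 0.996, -0.0]
wrist_force: [0.2, -0.5, 1.1]
width: 0.651
grip_force: 0.0
t: 30.5
tcp_pos: [0.6093, 0.2203, -0.0312]
tcp_rot: [0.001, 0.09, 0.996, 0.001]
wrist_force: [-0.2, -0.2, 6.7]
width: 0.387
grip_force: 61.7
```

```bash
python3 -m creep '[[-1,0,0,-0.03,0,0,0],[-1,0,0,-0.07,0,0,0],[-1,0,0,-0.12,0,0,0],[-1,0.024,-0.253,-0.12,0,0,-0.165],[-1,0.024,-0.253,-0.12,0,0,-0.165],[-1,0.024,-0.253,-0.12,0,0,-0.165],[-1,0.024,-0.253,-0.12,0,0,-0.165],[-1,0.024,-0.253,-0.12,0,0,-0.165],[-1,0.024,-0.253,-0.12,0,0,-0.165],[-1,0.024,-0.253,-0.12,0,0,-0.165],[-1,0.024,-0.253,-0.12,0,0,-0.165]]'; python3 - <<'E'
from h import *
o=get_obs(); C=cam("wrist",o); im=snapshot("wrist"); cv2.imwrite("pics/p1.png",im)
zr=o["tcp_pos"][2]+.031+.022; S=cv2.cvtColor(im,cv2.COLOR_BGR2HSV)
h,s,v=cv2.split(S); m=((v<85)).astype(np.uint8); m[:,:205]=0; m[:,315:]=0
m[290:]=0; m=cv2.morphologyEx(m,cv2.MORPH_CLOSE,np.ones((9,9)))
for a,c,t in blobs(m,800):
    ys,xs=np.where(t); print(c,xs.min(),xs.max(),ys.min(),ys.max())
print(yaw(o),o["width"],o["tcp_pos"])
E
```

```text
t: 31.6
tcp_pos: [0.5396, -0.0242, 0.0874]
tcp_rot: [0.0, 0.008, 1.0, 0.0]
wrist_force: [-0.1, -0.3, -1.6]
width: 0.384
grip_force: 60.7
[259.53302354 185.61742972] 205 314 92 289
179.11321544063037 0.38446597550487693 [ 0.5396047  -0.02418837  0.08743381]
```

View pics/p1.png

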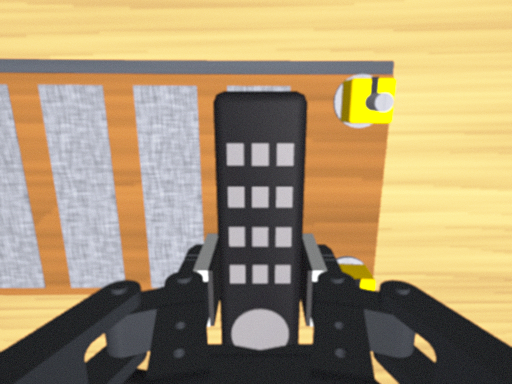

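The remote is held straight at (260,185–330), above pad 4. I'll compute its end offset quickly, then lower.

```bash
python3 -m creep '[[-1,0.001,0,0.04,0,0,0],[-1,0.001,0,0.07,0,0,0],[-1,0.001,0,0.082,0,0,0],[-1,0.001,0,0.087,0,0,0],[-1,0.001,0,0.087,0,0,0]]'; python3 - <<'E'
from h import *
o=get_obs(); C=cam("wrist",o); im=snapshot("wrist"); cv2.imwrite("pics/p2.png",im)
v=im.max(2)[:,245:275].mean(1); r=np.where(v<85)[0]; r=r[r>60][0]
print(r,pt(C,[260,r],.05),o["tcp_pos"],yaw(o),o["wrist_force"])
E
```

```text
t: 32.15
tcp_pos: [0.5385, -0.024, 0.0002]
tcp_rot: [-0.0, 0.007, 1.0, -0.0]
wrist_force: [-0.0, -0.2, -1.5]
width: 0.384
grip_force: 60.7
92 [[ 0.46840541 -0.0227006   0.05      ]] [ 5.38494166e-01 -2.40150511e-02  1.61607442e-04] 179.1755920349209 [-0.01450432 -0.2315882  -1.45075308]
```

```bash
python3 -m creep '[[-1,0,0,0.0015,0,0,0],[-1,0,0,0.003,0,0,0],[-1,0,0,0.003,0,0,0]]'; python3 -m creep '[[-0.1,0,0,0,0,0,0],[-0.1,0,0,0,0,0,0],[-0.1,0,0,0,0,0,0],[-0.1,0,0,-0.03,0,0,0],[-0.1,0,0,-0.08,0,0,0],[-0.1,0,0,-0.13,0,0,0],[0.3,0,0,-0.13,0,0,0]]'; python3 - <<'E'
from h import *
remote("p3","black",.05)
E
```

```text
t: 32.5
tcp_pos: [0.5384, -0.0247, -0.0025]
tcp_rot: [0.0, 0.008, 1.0, -0.0]
wrist_force: [0.1, -0.6, -1.4]
width: 0.383
grip_force: 60.7
t: 33.2
tcp_pos: [0.5418, -0.0248, 0.1336]
tcp_rot: [0.005, 0.008, 1.0, -0.0]
wrist_force: [1.4, 0.5, 0.1]
width: 0.601
grip_force: 0.0
[260. 170.] p [ 0.5364 -0.0247] size [ 32.2 135.2] ang -0.97 shift [ 0.0054  0.     -0.0001] az 0.0015
tcp [ 0.5418 -0.0248  0.1336] yaw 179.11 j6 -0.03 t 33.2
```

The black remote sits on pad 4 within 2 mm at -0.97°. Next is the grey remote.

```bash
python3 -m creep '[[0.3,-0.0755,0.355,0,0,0,-0.05],[0.3,-0.0755,0.355,0,0,0,-0.05],[0.3,-0.0755,0.355,0,0,0,-0.05],[0.3,-0.0755,0.355,0,0,0,-0.05],[0.3,-0.0755,0.355,0,0,0,-0.05],[0.3,-0.0755,0.355,0,0,0,-0.05],[0.3,-0.0755,0.355,0,0,0,-0.05],[0.3,-0.0755,0.355,0,0,0,-0.05],[0.3,-0.0755,0.355,0,0,0,-0.05],[0.3,-0.0755,0.355,0,0,0,-0.05],[0.3,-0.0755,0.355,0,0,0,-0.05]]'; python3 - <<'E'
from h import *
remote("r2","grey")
E
```

```text
t: 34.35
tcp_pos: [0.6188, 0.3274, 0.1268]
tcp_rot: [-0.0, -0.017, 1.0, -0.0]
wrist_force: [-0.3, 0.6, -0.5]
width: 0.649
grip_force: 0.0
[266. 175.] p [0.6202 0.3336] size [137.2  32.6] ang 5.47 shift [-0.0016  0.0062 -0.    ] az -0.0622
tcp [0.6188 0.3274 0.1268] yaw -178.1 j6 0.45 t 34.35
```

```bash
python3 -m creep '[[0.3,-0.0016,0.0062,0.03,0,0,-0.062],[0.3,-0.0016,0.0062,0.075,0,0,-0.062],[0.3,-0.0016,0.0062,0.12,0,0,-0.062],[0.3,-0.0016,0.0062,0.14,0,0,-0.062],[0.3,-0.0016,0.0062,0.15,0,0,-0.062],[0.3,-0.0016,0.0062,0.158,0,0,-0.062],[0.3,-0.0016,0.0062,0.158,0,0,-0.062]]' 60;  python3 -m creep '[[-1,0,0,0,0,0,0],[-1,0,0,0,0,0,0],[-1,0,0,0,0,0,0],[-1,0,0,0,0,0,0]]' 60; python3 -c "
from h import *
print(yaw(get_obs()))"
```

```text
t: 35.1
tcp_pos: [0.6208, 0.335, -0.0307]
tcp_rot: [0.0, -0.048, 0.999, 0.0]
wrist_force: [-0.4, -0.3, -0.4]
width: 0.65
grip_force: 0.0
t: 35.5
tcp_pos: [0.6216, 0.3359, -0.0291]
tcp_rot: [0.001, -0.048, 0.999, 0.001]
wrist_force: [0.2, -0.9, 6.4]
width: 0.379
grip_force: 61.6
-174.46221705055848
```

```bash
python3 -m creep '[[-1,0,0,-0.03,0,0,0],[-1,0,0,-0.07,0,0,0],[-1,0,0,-0.12,0,0,0],[-1,0.124,-0.411,-0.12,0,0,0.116],[-1,0.124,-0.411,-0.12,0,0,0.116],[-1,0.124,-0.411,-0.12,0,0,0.116],[-1,0.124,-0.411,-0.12,0,0,0.116],[-1,0.124,-0.411,-0.12,0,0,0.116],[-1,0.124,-0.411,-0.12,0,0,0.116],[-1,0.124,-0.411,-0.12,0,0,0.116],[-1,0.124,-0.411,-0.12,0,0,0.116],[-1,0.124,-0.411,-0.12,0,0,0.116],[-1,0.124,-0.411,-0.12,0,0,0.116],[-1,0.124,-0.411,-0.12,0,0,0.116]]'; python3 - <<'E'
from h import *
o=get_obs(); C=cam("wrist",o); im=snapshot("wrist"); cv2.imwrite("pics/p4.png",im)
s=cv2.cvtColor(im,cv2.COLOR_BGR2HSV)[:,:,1]
print(yaw(o),o["tcp_pos"],o["width"])
v=im[:,220:300].astype(float).mean(1).mean(1)
g=np.abs(np.diff(v)); print([(i,v[i+2].round()) for i in range(60,140) if g[i]>8])
E
```

```text
t: 36.9
tcp_pos: [0.5368, -0.0862, 0.0897]
tcp_rot: [0.001, 0.011, 1.0, 0.0]
wrist_force: [-0.1, -0.1, -1.4]
width: 0.385
grip_force: 60.7
178.78914999833157 [ 0.53680041 -0.08622861  0.08965394] 0.3853090474508219
[(61, np.float64(163.0)), (62, np.float64(127.0)), (63, np.float64(114.0)), (64, np.float64(115.0)), (76, np.float64(133.0)), (77, np.float64(138.0)), (87, np.float64(172.0)), (88, np.float64(170.0)), (90, np.float64(121.0)), (91, np.float64(122.0)), (93, np.float64(152.0)), (94, np.float64(159.0))]
```

```bash
python3 -m creep '[[-1,0,0,0.04,0,0,0],[-1,0,0,0.07,0,0,0],[-1,0,0,0.085,0,0,0],[-1,0,0,0.088,0,0,0],[-1,0,0,0.0905,0,0,0],[-1,0,0,0.0905,0,0,0],[-1,0,0,0.0905,0,0,0]]'; python3 -m creep '[[-0.1,0,0,0,0,0,0],[-0.1,0,0,0,0,0,0],[-0.1,0,0,0,0,0,0],[-0.1,0,0,-0.03,0,0,0],[-0.1,0,0,-0.08,0,0,0],[-0.1,0,0,-0.13,0,0,0],[0.3,0,0,-0.13,0,0,0],[0.3,0,0,-0.13,0,0,0]]'; python3 - <<'E'
from h import *
o=get_obs();im=cv2.imread
remote("p5","grey",.05)
E
```

```text
t: 37.65
tcp_pos: [0.5375, -0.0855, -0.0005]
tcp_rot: [0.001, 0.009, 1.0, -0.0]
wrist_force: [0.2, 0.1, -1.2]
width: 0.381
grip_force: 60.7
t: 38.45
tcp_pos: [0.5375, -0.0859, 0.1299]
tcp_rot: [0.002, 0.01, 1.0, -0.0]
wrist_force: [-0.0, 0.2, -0.2]
width: 0.652
grip_force: 0.0
[235.  75.] p [ 0.4661 -0.1077] size [321.8  37.2] ang 89.28 shift [ 0.071  -0.0233 -0.0002] az 1.5638
[258. 171.] p [ 0.5333 -0.0868] size [ 37.8 140.1] ang -1.09 shift [ 0.0042 -0.001  -0.    ] az -0.0006
[336. 153.] p [ 0.5331 -0.0298] size [ 38.9 137.3] ang -1.43 shift [ 0.0056  0.056  -0.    ] az 0.0055
tcp [ 0.5375 -0.0859  0.1299] yaw 178.88 j6 -0.14 t 38.45
```

```bash
python3 -m creep '[[0.3,0.1175,0.402,0,0,0,-0.05],[0.3,0.1175,0.402,0,0,0,-0.05],[0.3,0.1175,0.402,0,0,0,-0.05],[0.3,0.1175,0.402,0,0,0,-0.05],[0.3,0.1175,0.402,0,0,0,-0.05],[0.3,0.1175,0.402,0,0,0,-0.05],[0.3,0.1175,0.402,0,0,0,-0.05],[0.3,0.1175,0.402,0,0,0,-0.05],[0.3,0.1175,0.402,0,0,0,-0.05],[0.3,0.1175,0.402,0,0,0,-0.05],[0.3,0.1175,0.402,0,0,0,-0.05],[0.3,0.1175,0.402,0,0,0,-0.05]]'; python3 - <<'E'
from h import *
remote("r3","white")
E
```

```text
t: 39.7
tcp_pos: [0.4268, 0.3172, 0.1277]
tcp_rot: [-0.001, -0.015, 1.0, -0.001]
wrist_force: [0.4, -0.0, -0.6]
width: 0.65
grip_force: 0.0
[269. 176.] p [0.4311 0.3247] size [136.9  31.8] ang 0.52 shift [-0.0046  0.0073 -0.    ] az 0.0205
tcp [0.4268 0.3172 0.1277] yaw -178.3 j6 0.61 t 39.7
```

```bash
python3 -m creep '[[0.3,-0.0046,0.0073,0.03,0,0,0.02],[0.3,-0.0046,0.0073,0.075,0,0,0.02],[0.3,-0.0046,0.0073,0.12,0,0,0.02],[0.3,-0.0046,0.0073,0.14,0,0,0.02],[0.3,-0.0046,0.0073,0.15,0,0,0.02],[0.3,-0.0046,0.0073,0.158,0,0,0.02],[0.3,-0.0046,0.0073,0.158,0,0,0.02]]' 60;  python3 -m creep '[[-1,0,0,0,0,0,0],[-1,0,0,0,0,0,0],[-1,0,0,0,0,0,0],[-1,0,0,0,0,0,0]]' 60; python3 -c "
from h import *
print(yaw(get_obs()))"
```

```text
t: 40.45
tcp_pos: [0.4317, 0.3257, -0.0295]
tcp_rot: [0.0, -0.005, 1.0, -0.0]
wrist_force: [0.2, -1.0, 0.6]
width: 0.649
grip_force: 0.0
t: 40.85
tcp_pos: [0.4323, 0.3266, -0.028]
tcp_rot: [0.001, -0.005, 1.0, 0.001]
wrist_force: [-0.5, -2.7, 6.8]
width: 0.384
grip_force: 60.8
-179.38953337352334
```

```bash
python3 -m creep '[[-1,0,0,-0.03,0,0,0],[-1,0,0,-0.07,0,0,0],[-1,0,0,-0.12,0,0,0],[-1,-0.0985,-0.4757,-0.12,0,0,0.03],[-1,-0.0985,-0.4757,-0.12,0,0,0.03],[-1,-0.0985,-0.4757,-0.12,0,0,0.03],[-1,-0.0985,-0.4757,-0.12,0,0,0.03],[-1,-0.0985,-0.4757,-0.12,0,0,0.03],[-1,-0.0985,-0.4757,-0.12,0,0,0.03],[-1,-0.0985,-0.4757,-0.12,0,0,0.03],[-1,-0.0985,-0.4757,-0.12,0,0,0.03],[-1,-0.0985,-0.4757,-0.12,0,0,0.03],[-1,-0.0985,-0.4757,-0.12,0,0,0.03],[-1,-0.0985,-0.4757,-0.12,0,0,0.03],[-1,-0.0985,-0.4757,-0.12,0,0,0.03]]'; python3 - <<'E'
from h import *
o=get_obs(); C=cam("wrist",o); im=snapshot("wrist"); cv2.imwrite("pics/p6.png",im)
print(yaw(o),o["tcp_pos"],o["width"])
v=im[:,230:290].astype(float).mean(1).mean(1)
g=np.diff(v); print([(i,v[i+2].round()) for i in range(60,140) if g[i]>8])
E
```

```text
t: 42.35
tcp_pos: [0.5348, -0.1494, 0.0908]
tcp_rot: [0.0, 0.011, 1.0, 0.0]
wrist_force: [-0.4, 0.4, -1.5]
width: 0.382
grip_force: 60.2
178.7793214629068 [ 0.534846   -0.14936958  0.09082766] 0.3821051407822373
[(88, np.float64(123.0)), (89, np.float64(130.0)), (91, np.float64(164.0)), (92, np.float64(192.0)), (93, np.float64(213.0)), (94, np.float64(220.0))]
```

Its end is at row ~91, as before, and the yaw is right. I'll lower, release, rise, and retract to view.

```bash
python3 -m creep '[[-1,0,0,0.04,0,0,0],[-1,0,0,0.07,0,0,0],[-1,0,0,0.085,0,0,0],[-1,0,0,0.089,0,0,0],[-1,0,0,0.0922,0,0,0],[-1,0,0,0.0922,0,0,0],[-1,0,0,0.0922,0,0,0]]'; python3 -m creep '[[-0.1,0,0,0,0,0,0],[-0.1,0,0,0,0,0,0],[-0.1,0,0,0,0,0,0],[-0.1,0,0,-0.03,0,0,0],[-0.1,0,0,-0.08,0,0,0],[-0.1,0,0,-0.13,0,0,0],[0.3,0.05,0.05,-0.18,0,0,0],[0.3,0.09,0.09,-0.2,0,0,0],[0.3,0.09,0.09,-0.2,0,0,0],[0.3,0.09,0.09,-0.2,0,0,0]]'; python3 - <<'E'
from h import *
im,C,o=look("wrist","f1"); print(o["tcp_pos"],yaw(o))
remote("f1@","white",.05); remote("f1@","black",.05); 
for a,c,mm in blobs(yellow(im),100): print(face(im,C,mm,.058))
E
```

```text
t: 43.1
tcp_pos: [0.5358, -0.1483, -0.0004]
tcp_rot: [0.001, 0.009, 1.0, -0.0]
wrist_force: [-0.5, 0.3, -1.7]
width: 0.379
grip_force: 60.3
t: 44.1
tcp_pos: [0.4447, -0.0547, 0.2013]
tcp_rot: [0.002, 0.009, 1.0, 0.0]
wrist_force: [0.8, 0.8, -0.1]
width: 0.648
grip_force: 0.0
[ 0.44468083 -0.05471546  0.20133255] 179.0003333411314
[214. 226.] p [ 0.5088 -0.1034] size [ 62.3 138.4] ang -1.69 shift [-0.0634 -0.0465  0.0002] az 0.012
tcp [ 0.4462 -0.0558  0.2002] yaw 179.0 j6 -0.11 t 44.15
[289. 239.] p [ 0.5278 -0.0267] size [ 32.9 125.6] ang -1.03 shift [-0.081   0.0305  0.0003] az 0.0006
tcp [ 0.4462 -0.0558  0.2002] yaw 179.0 j6 -0.11 t 44.15
(array([ 0.46946274, -0.27563162]), array([23.9, 24.7]), -1.6624908447265625, array([ 39.21212121, 201.25454545]))
(array([0.47409628, 0.04258128]), array([25.3, 24.6]), -0.973968505859375, array([357.82524272, 197.34951456]))
```

View pics/f1.png

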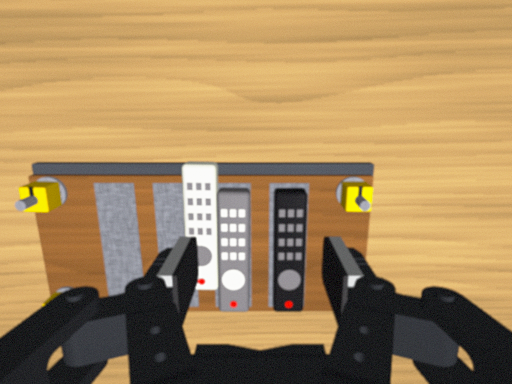

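The white remote is off its pad: it shows at (200,228), beside the grey one at (234,250), with black at (289,250). It needs mending. I'll check numerically, from two views, whether it is at rest and at what height.

```bash
cat >> h.py <<'E'
def white(n,name):
    im,C,o=look(n,name); H,S,V=cv2.split(cv2.cvtColor(im,cv2.COLOR_BGR2HSV))
    m=((S<40)&(V>185)).astype(np.uint8); m=cv2.morphologyEx(m,cv2.MORPH_CLOSE,np.ones((5,5)))
    return im,C,o,m
def outline(C,t,z):
    cn=max(cv2.findContours(t.astype(np.uint8),cv2.RETR_EXTERNAL,cv2.CHAIN_APPROX_NONE)[0],key=len)[:,0]
    P=pt(C,cn,z)[:,:2]; r=cv2.minAreaRect((P*1000).astype(np.float32)); return np.round(r[0],1),np.round(r[1],1),round(r[2],1)
E
python3 - <<'E'
from h import *
for n in ("wrist","top","side"):
    im,C,o,m=white(n,"g_"+n)
    print(n,o["t"])
    for a,c,t in blobs(m,120):
        P=pt(C,c,.05)[0]
        if .35<P[0]<.7 and -.25<P[1]<.12: print(a,c.round(1),outline(C,t,.05),outline(C,t,.075))
E
```

```text
wrist 44.15
4640 [211.7 224.7] (array([ 507.6, -102.4]), array([ 62.4, 138.3]), 88.4) (array([497.7, -98.7]), array([ 57.6, 127.7]), 88.4)
top 44.2
435 [265.9 204.9] (array([ 511. , -105.5]), array([ 56.9, 123. ]), 89.6) (array([ 510.8, -105.4]), array([ 56., 121.]), 89.6)
side 44.25
288 [241.2 214.4] (array([506.6, -98.6]), array([ 62.5, 136.7]), 88.3) (array([ 488.1, -129.7]), array([ 60.5, 132.3]), 88.3)
```

```bash
python3 - <<'E'
from h import *
for n in ("wrist","top","side"):
    im=cv2.imread(f"pics/g_{n}.png"); C=cam(n); H,S,V=cv2.split(cv2.cvtColor(im,cv2.COLOR_BGR2HSV))
    for nm,m in (("white",(S<40)&(V>170)),("grey",(S<60)&(V>70)&(V<150)),("black",V<75)):
        for a,c,t in blobs(m.astype(np.uint8),60):
            P=pt(C,c,.05)[0]; q=outline(C,t,.05)
            if .42<P[0]<.65 and -.25<P[1]<.05 and max(q[1])>70: print(n,nm,a,c.round(1),q)
E
```

```text
wrist white 3067 [203.  216.1] (array([ 506.4, -118.2]), array([ 33.7, 138.3]), 87.7)
wrist grey 1652 [107.9 167. ] (array([ 440.5, -203.1]), array([147.1,  10.9]), 88.5)
wrist grey 1727 [294.2 167. ] (array([444.1, -36.4]), array([180.6,  11.8]), 88.5)
wrist grey 1101 [236.1 241.1] (array([530.9, -84.2]), array([ 36.5, 140.6]), 87.0)
wrist grey 304 [282.7 230.5] (array([529.4, -28. ]), array([ 35.2, 135.2]), 88.2)
wrist grey 630 [345.8 261.8] (array([554.2,  34.4]), array([80.8, 26.8]), 12.7)
wrist black 2539 [289.9 244.4] (array([532.8, -27.4]), array([ 32.4, 137.9]), 89.0)
wrist black 37868 [256.7 335.7] (array([608.3, -66.3]), array([591.2, 183.3]), 89.2)
top white 191 [269.4 202.3] (array([ 529.8, -119.9]), array([28.5, 85.3]), 89.6)
top grey 87 [245.4 193.9] (array([550.9, -29.8]), array([ 38. , 113.9]), 89.7)
top grey 303 [259.3 195.4] (array([547.4, -91.5]), array([ 41.1, 120.2]), 89.7)
top grey 535 [280.1 201.5] (array([ 534.4, -151.4]), array([ 41.2, 145.3]), 89.5)
top grey 614 [298.7 202.8] (array([ 530.9, -211.5]), array([ 41.1, 145.4]), 89.4)
top grey 84 [301.8 230.6] (array([ 444. , -221.7]), array([151.4,   3.2]), 89.6)
top black 862 [244.7 218.6] (array([468.7, -41.9]), array([192.8, 265.6]), 78.7)
side grey 246 [242.1 210. ] (array([520.9, -83.5]), array([ 80.3, 159.1]), 77.0)
side grey 392 [264.8 232.1] (array([ 519., -236.]), array([ 55.2, 145.1]), 89.8)
side black 313 [234.2 203.7] (array([528.8, -34.3]), array([ 55.5, 144.9]), 88.9)
side black 497 [239.  240.1] (array([ 450.4, -164.7]), array([355.7,  69.2]), 89.0)
```

The white remote rests at about (0.506,-0.118), shifted (-30,+30) mm and touching the grey one. I'll grip its free near end (x ≈ 0.446), drag it clear in -y, then regrasp at its middle.

```bash
python3 -m creep '[[0.1,-0.001,-0.03,0,0,0,0.017],[0.1,-0.001,-0.06,0.03,0,0,0.017],[0.1,-0.001,-0.06,0.07,0,0,0.017],[0.1,-0.001,-0.06,0.12,0,0,0.017],[0.1,-0.001,-0.06,0.15,0,0,0.017],[0.1,-0.001,-0.06,0.165,0,0,0.017],[0.1,-0.001,-0.06,0.165,0,0,0.017]]' 60; python3 -m creep '[[0.1,0,0,0.01,0,0,0],[0.1,0,0,0.02,0,0,0],[0.1,0,0,0.032,0,0,0],[0.1,0,0,0.032,0,0,0]]'; python3 - <<'E'
from h import *
im,C,o=look("wrist","g2"); print(o["tcp_pos"],yaw(o))
H,S,V=cv2.split(cv2.cvtColor(im,cv2.COLOR_BGR2HSV))
for nm,m in (("white",(S<40)&(V>170)),):
    for a,c,t in blobs(m.astype(np.uint8),200):
        ys,xs=np.where(t); print(nm,a,c.round(1),xs.min(),xs.max(),ys.min(),ys.max(),outline(C,t,.05))
E
```

```text
t: 45.0
tcp_pos: [0.4446, -0.1172, 0.0303]
tcp_rot: [-0.003, 0.019, 1.0, 0.001]
wrist_force: [-0.2, -1.1, -1.0]
width: 0.547
grip_force: 0.0
t: 45.4
tcp_pos: [0.4459, -0.1168, 0.0004]
tcp_rot: [-0.001, 0.018, 1.0, 0.0]
wrist_force: [-0.1, 0.5, -0.4]
width: 0.548
grip_force: 0.0
[ 4.45915009e-01 -1.16822557e-01  3.52926401e-04] 177.91252629897522
white 6299 [263.2 293.7] 224 302 249 349 (array([ 460.6, -115.7]), array([32.3, 47.8]), 87.9)
```

```bash
python3 -m creep '[[-1,0,0,-0.003,0,0,0],[-1,0,0,-0.003,0,0,0],[-1,0,0,-0.003,0,0,0],[-1,0,0,-0.003,0,0,0],[-1,0,-0.008,-0.004,0,0,0],[-1,0,-0.016,-0.004,0,0,0],[-1,0,-0.024,-0.004,0,0,0],[-1,0,-0.033,-0.004,0,0,0],[-1,-0.01,-0.033,-0.004,0,0,0],[-1,-0.02,-0.033,-0.004,0,0,0],[-1,-0.029,-0.033,-0.004,0,0,0],[-1,-0.029,-0.033,-0.003,0,0,0],[-1,-0.029,-0.033,-0.003,0,0,0]]'; python3 -m creep '[[0.1,0,0,0,0,0,0],[0.1,0,0,0,0,0,0],[0.1,0,0,0,0,0,0],[0.1,0,0,0,0,0,0],[0.1,0,0,-0.04,0,0,0],[0.1,0,0,-0.09,0,0,0],[0.1,-0.03,0,-0.13,0,0,0],[0.1,-0.06,0,-0.13,0,0,0],[0.1,-0.06,0,-0.13,0,0,0]]';  python3 - <<'E'
from h import *
im,C,o=look("wrist","g3"); print(o["tcp_pos"],yaw(o))
H,S,V=cv2.split(cv2.cvtColor(im,cv2.COLOR_BGR2HSV)); M=rot(o)
for nm,m in (("white",(S<40)&(V>170)),("black",V<75)):
    m=m.astype(np.uint8); m[228:,:205]=0; m[228:,315:]=0; m[300:]=0
    for a,c,t in blobs(m,500):
        q=outline(C,t,.05); print(nm,a,c.round(1),q,"shift",(M.T@[*(q[0]/1000-o["tcp_pos"][:2]),0]).round(4))
E
```

```text
t: 46.75
tcp_pos: [0.4759, -0.151, 0.0046]
tcp_rot: [0.001, 0.018, 1.0, -0.0]
wrist_force: [2.9, -0.7, 2.3]
width: 0.381
grip_force: 61.4
t: 47.65
tcp_pos: [0.538, -0.1536, 0.1355]
tcp_rot: [0.002, 0.018, 1.0, -0.001]
wrist_force: [-0.1, -0.2, -0.4]
width: 0.552
grip_force: 0.0
[ 0.53799894 -0.15357193  0.13546661] 177.94513594048107
white 535 [319.2 120.6] (array([ 489.5, -107.4]), array([10.9, 53.5]), 82.7) shift [ 0.0501  0.0444 -0.0003]
white 5732 [191.8 160.9] (array([ 529.1, -206.5]), array([ 38.4, 137.2]), 88.9) shift [ 0.007  -0.0532  0.    ]
white 7497 [264.3 169.8] (array([ 533.1, -149.4]), array([ 38.5, 142.6]), 88.7) shift [ 0.005  0.004 -0.   ]
white 4649 [349.1 158.1] (array([522. , -83.9]), array([ 27.6, 105.6]), 87.9) shift [ 0.0185  0.0691 -0.0002]
white 576 [419.4 213.5] (array([565.2, -25.1]), array([22. , 21.4]), 88.1) shift [-0.0226  0.1294 -0.    ]
black 4105 [415.6 153.1] (array([522.5, -29.3]), array([ 37.8, 108.9]), 89.1) shift [ 0.0199  0.1236 -0.0002]
```

```bash
python3 - <<'E'
from h import *
im=cv2.imread("pics/g3.png"); o=get_obs(); C=cam("wrist",o); M=rot(o)
H,S,V=cv2.split(cv2.cvtColor(im,cv2.COLOR_BGR2HSV))
print([np.percentile(V[150:170,a:b],[10,50,90]) for a,b in((185,200),(250,275))])
for th in (205,215,225):
    m=((V>th)&(S<40)).astype(np.uint8); m=cv2.morphologyEx(m,cv2.MORPH_OPEN,np.ones((3,3)))
    for a,c,t in blobs(m,1500):
        q=outline(C,t,.05); print(th,a,c.round(1),q,"shift",(M.T@[*(q[0]/1000-o["tcp_pos"][:2]),0]).round(4))
E
```

```text
[array([166.9, 177. , 186. ]), array([172., 254., 255.])]
205 5774 [261.9 173.6] (array([ 532.3, -151.3]), array([ 32.8, 136.4]), 88.6) shift [ 0.0031  0.0018 -0.    ]
215 5631 [262.  173.8] (array([ 532.3, -151.6]), array([ 32.2, 136.5]), 88.9) shift [ 0.003   0.0015 -0.    ]
225 5451 [262.1 173.7] (array([ 532.3, -151.3]), array([ 31.9, 136.4]), 88.7) shift [ 0.0031  0.0018 -0.    ]
```

```bash
python3 -m creep '[[0.1,0.003,0.0018,0.04,0,0,-0.015],[0.1,0.003,0.0018,0.085,0,0,-0.015],[0.1,0.003,0.0018,0.115,0,0,-0.015],[0.1,0.003,0.0018,0.132,0,0,-0.015],[0.1,0.003,0.0018,0.132,0,0,-0.015],[-1,0.003,0.0018,0.132,0,0,-0.015],[-1,0.003,0.0018,0.132,0,0,-0.015],[-1,0.003,0.0018,0.132,0,0,-0.015],[-1,0.003,0.0018,0.132,0,0,-0.015],[-1,0.0015,0.003,0.129,0,0,-0.015],[-1,0,0.0043,0.129,0,0,-0.015],[-1,0,0.0043,0.129,0,0,-0.015]]' 60; python3 -m creep '[[-1,0,0,0.002,0,0,0],[-1,0,0,0.004,0,0,0],[-1,0,0,0.004,0,0,0]]'; python3 -m creep '[[0.05,0,0,0,0,0,0],[0.05,0,0,0,0,0,0],[0.05,0,0,0,0,0,0],[0.05,0,0,0,0,0,0],[0.05,0,0,-0.03,0,0,0],[0.05,0,0,-0.08,0,0,0],[0.05,0,0,-0.13,0,0,0],[0.05,0,0,-0.13,0,0,0],[0.05,0,0,-0.13,0,0,0]]'
cat >> h.py <<'E'
def whitechk(name):
    im,C,o=look("wrist",name); M=rot(o); H,S,V=cv2.split(cv2.cvtColor(im,cv2.COLOR_BGR2HSV))
    m=((V>215)&(S<40)).astype(np.uint8); m=cv2.morphologyEx(m,cv2.MORPH_OPEN,np.ones((3,3)))
    for a,c,t in blobs(m,1500):
        q=outline(C,t,.05); print(a,c.round(1),q,"shift",(M.T@[*(q[0]/1000-o["tcp_pos"][:2]),0]).round(4))
    print(o["tcp_pos"],yaw(o),o["t"])
E
python3 -c "
from h import *
whitechk('g4')"
```

```text
t: 48.9
tcp_pos: [0.5349, -0.1487, 0.0056]
tcp_rot: [0.0, 0.011, 1.0, -0.0]
wrist_force: [0.5, -0.6, -1.3]
width: 0.382
grip_force: 63.3
t: 49.2
tcp_pos: [0.5347, -0.1489, 0.0021]
tcp_rot: [0.0, 0.011, 1.0, -0.0]
wrist_force: [-3.3, 1.6, 10.6]
width: 0.377
grip_force: 64.8
t: 50.1
tcp_pos: [0.5352, -0.149, 0.1325]
tcp_rot: [0.001, 0.011, 1.0, -0.0]
wrist_force: [-0.3, -0.6, 0.3]
width: 0.524
grip_force: 0.0
5505 [260.9 184.2] (array([ 540.5, -148.4]), array([ 32.3, 136.8]), 88.8) shift [-0.0053  0.0007  0.    ]
[ 0.53517729 -0.14903382  0.13249159] 178.7750599910484 50.1
```

```bash
python3 -m creep '[[0.05,0,0.062,0,0,0,0],[0.05,0,0.062,0,0,0,0],[0.05,0,0.062,0,0,0,0],[0.05,0,0.062,0,0,0,0]]'; python3 - <<'E'
from h import *
whitechk("g5")
im=cv2.imread("pics/g5.png"); o=get_obs(); C=cam("wrist",o); P=pix(C,[[.5366,-.0868,.05],[.4668,-.0854,.05],[.6066,-.0882,.05]]); print("expect grey mid/ends",P.round(1))
H,S,V=cv2.split(cv2.cvtColor(im,cv2.COLOR_BGR2HSV)); 
r=((V<150)&(S<60)).astype(np.uint8); r[228:,:205]=0; r[228:,315:]=0; r[300:]=0; r=cv2.morphologyEx(r,cv2.MORPH_OPEN,np.ones((3,3)))
for a,c,t in blobs(r,400): print("grey",a,c.round(1),outline(C,t,.05))
b=(V<75).astype(np.uint8); b[228:,:205]=0; b[228:,315:]=0; b[300:]=0
for a,c,t in blobs(b,400): print("black",a,c.round(1),outline(C,t,.05))
red=((S>170)&((H<6)|(H>174))&(V>120)).astype(np.uint8)
for a,c,t in blobs(red,15): print("red",a,c.round(1),pt(C,c,.0505)[0].round(4))
E
```

```text
t: 50.55
tcp_pos: [0.5352, -0.0868, 0.1303]
tcp_rot: [-0.001, 0.01, 1.0, -0.0]
wrist_force: [0.2, 0.5, 0.1]
width: 0.525
grip_force: 0.0
4658 [180.4 168.7] (array([ 532. , -147.5]), array([ 33.4, 120.3]), 88.7) shift [ 0.002  -0.0607  0.    ]
[ 0.5351868  -0.0868361   0.13028157] 178.83339764316867 50.55
expect grey mid/ends [[260.3 190.3]
 [260.2  97.7]
 [260.4 271.1]]
grey 4850 [221.9  76.5] (array([ 451.8, -110.8]), array([319.8,   7.6]), 88.9)
grey 3932 [339.5 156.3] (array([518.4, -26.1]), array([ 31.9, 100.2]), 88.9)
grey 543 [242.8 180.9] (array([ 534.8, -100.8]), array([  2.5, 132. ]), 88.1)
black 3724 [334.1 164. ] (array([547.3, -27.9]), array([ 35.1, 156.8]), 88.3)
red 50 [261.7 258.1] [ 0.5945 -0.0869  0.0505]
```

```bash
python3 - <<'E'
from h import *
im=cv2.imread("pics/r1.png")
# red offset from centre: black remote in r1, pose then
H,S,V=cv2.split(cv2.cvtColor(im,cv2.COLOR_BGR2HSV))
o=dict(get_obs()); q=np.array([-.001,.07,.998,0]); o["tcp_rot"]=q/np.linalg.norm(q); o["tcp_pos"]=np.array([.6049,.2129,.129]); C=cam("wrist",o)
red=((S>170)&((H<6)|(H>174))&(V>120)).astype(np.uint8)
for a,c,t in blobs(red,15): print(c,pt(C,c,.022)[0],np.hypot(*(pt(C,c,.022)[0][:2]-[.6077,.2198])))
im=cv2.imread("pics/g5.png").astype(int); v=im[80:125,250:272].mean(1); print([(80+i,*x.round()) for i,x in enumerate(v) if i%2==0])
E
```

```text
[386.30769231  13.01538462] [0.48981481 0.325162   0.022     ] 0.15810777970801743
[411.09090909 241.84090909] [0.67948487 0.33964299 0.022     ] 0.13969756290028898
[265.21518987 246.6835443 ] [0.66605786 0.20923615 0.022     ] 0.059306275686171195
[(80, np.float64(117.0), np.float64(107.0), np.float64(101.0)), (82, np.float64(101.0), np.float64(108.0), np.float64(132.0)), (84, np.float64(63.0), np.float64(125.0), np.float64(190.0)), (86, np.float64(66.0), np.float64(128.0), np.float64(192.0)), (88, np.float64(67.0), np.float64(129.0), np.float64(191.0)), (90, np.float64(66.0), np.float64(130.0), np.float64(196.0)), (92, np.float64(124.0), np.float64(147.0), np.float64(190.0)), (94, np.float64(187.0), np.float64(176.0), np.float64(172.0)), (96, np.float64(185.0), np.float64(174.0), np.float64(171.0)), (98, np.float64(137.0), np.float64(130.0), np.float64(131.0)), (100, np.float64(151.0), np.float64(146.0), np.float64(150.0)), (102, np.float64(174.0), np.float64(168.0), np.float64(173.0)), (104, np.float64(186.0), np.float64(181.0), np.float64(186.0)), (106, np.float64(186.0), np.float64(181.0), np.float64(185.0)), (108, np.float64(186.0), np.float64(180.0), np.float64(184.0)), (110, np.float64(186.0), np.float64(180.0), np.float64(185.0)), (112, np.float64(185.0), np.float64(180.0), np.float64(185.0)), (114, np.float64(185.0), np.float64(180.0), np.float64(185.0)), (116, np.float64(185.0), np.float64(180.0), np.float64(184.0)), (118, np.float64(185.0), np.float64(180.0), np.float64(184.0)), (120, np.float64(184.0), np.float64(179.0), np.float64(184.0)), (122, np.float64(210.0), np.float64(209.0), np.float64(211.0)), (124, np.float64(239.0), np.float64(238.0), np.float64(239.0))]
```

Grey and black are well placed. White is 5 mm too far in x, so I'll nudge it once more.

```bash
python3 -m creep '[[0.05,0,-0.031,0,0,0,0],[0.05,0,-0.062,0,0,0,0],[0.05,0,-0.062,0.04,0,0,0],[0.05,0,-0.062,0.085,0,0,0],[0.05,0,-0.062,0.115,0,0,0],[0.05,0,-0.062,0.128,0,0,0],[0.05,0,-0.062,0.128,0,0,0],[-1,0,-0.062,0.128,0,0,0],[-1,0,-0.062,0.128,0,0,0],[-1,0,-0.062,0.128,0,0,0],[-1,0,-0.062,0.128,0,0,0],[-1,0.0025,-0.062,0.126,0,0,0],[-1,0.005,-0.062,0.126,0,0,0],[-1,0.005,-0.062,0.126,0,0,0]]' 60; python3 -m creep '[[-1,0,0,0.0015,0,0,0],[-1,0,0,0.0015,0,0,0],[0.05,0,0,0.0015,0,0,0],[0.05,0,0,0.0015,0,0,0],[0.05,0,0,0.0015,0,0,0],[0.05,0,0,0.0015,0,0,0],[0.05,0,0,-0.03,0,0,0],[0.05,0,0,-0.08,0,0,0],[0.05,0,0,-0.13,0,0,0],[0.05,0,0,-0.13,0,0,0],[0.05,0,0,-0.13,0,0,0]]'; python3 -c "
from h import *
whitechk('g6')"
```

```text
t: 52.0
tcp_pos: [0.529, -0.1487, 0.0055]
tcp_rot: [-0.0, 0.011, 1.0, -0.0]
wrist_force: [-0.4, -0.5, -1.6]
width: 0.38
grip_force: 62.7
t: 53.1
tcp_pos: [0.5303, -0.149, 0.1367]
tcp_rot: [0.001, 0.011, 1.0, -0.0]
wrist_force: [-0.2, 0.2, -0.3]
width: 0.525
grip_force: 0.0
5380 [260.9 182.8] (array([ 535.3, -148.3]), array([ 32.5, 136.2]), 88.9) shift [-0.005   0.0008  0.    ]
[ 0.53025278 -0.14897011  0.13666262] 178.7741972509997 53.1
```

White is now at (0.535,-0.148). I'll retract up and to the left, then do a final check with the top camera.

```bash
python3 -m creep '[[0.05,0,0,-0.05,0,0,0],[0.05,0,0,-0.1,0,0,0],[0.05,0.15,0.4,-0.1,0,0,0],[0.05,0.15,0.4,-0.1,0,0,0],[0.05,0.15,0.4,-0.1,0,0,0],[0.05,0.15,0.4,-0.1,0,0,0],[0.05,0.15,0.4,-0.1,0,0,0],[0.05,0.15,0.4,-0.1,0,0,0],[0.05,0.15,0.4,-0.1,0,0,0],[0.05,0.15,0.4,-0.1,0,0,0],[0.05,0.15,0.4,-0.1,0,0,0],[0.05,0.15,0.4,-0.1,0,0,0],[0.05,0.15,0.4,-0.1,0,0,0],[0.05,0.15,0.4,-0.1,0,0,0]]'; python3 - <<'E'
from h import *
for n in ("top","side"):
    im,C,o=look(n,"z_"+n); H,S,V=cv2.split(cv2.cvtColor(im,cv2.COLOR_BGR2HSV))
    red=((S>140)&((H<8)|(H>172))&(V>90)).astype(np.uint8)
    for a,c,t in blobs(red,2):
        p=pt(C,c,.0505)[0]
        if .3<p[0]<.8 and -.3<p[1]<.45: print(n,"red",a,p.round(4))
    for nm,m in (("white",(S<40)&(V>185)),("black",V<60)):
        for a,c,t in blobs(m.astype(np.uint8),60):
            q=outline(C,t,.05)
            if 440<q[0][0]<620 and -260<q[0][1]<60: print(n,nm,a,q)
    for a,c,mm in blobs(yellow(im),8): print(n,"nut",pt(C,c,.05)[0].round(3))
E
```

```text
t: 54.55
tcp_pos: [0.3878, 0.2535, 0.2344]
tcp_rot: [-0.001, 0.011, 1.0, -0.001]
wrist_force: [0.3, -0.3, 0.3]
width: 0.528
grip_force: 0.0
top red 7 [ 0.5933 -0.0278  0.0505]
top red 5 [ 0.5922 -0.089   0.0505]
top red 4 [ 0.5928 -0.1519  0.0505]
top white 273 (array([ 534.4, -150.4]), array([ 31.2, 133.8]), 87.4)
top black 271 (array([535.2, -28.2]), array([ 28.5, 139.1]), 89.8)
top nut [0.6   0.038 0.05 ]
top nut [ 0.595 -0.283  0.05 ]
top nut [0.471 0.04  0.05 ]
top nut [ 0.466 -0.28   0.05 ]
side red 3 [ 0.5955 -0.0193  0.0505]
side white 68 (array([ 570.8, -145.5]), array([30.8, 64.2]), 88.8)
side white 63 (array([ 492.8, -144.8]), array([30.5, 49.3]), 89.4)
side black 273 (array([528.7, -35.1]), array([ 52.8, 145.3]), 89.5)
side black 102 (array([ 523.7, -109.4]), array([ 31.2, 134.3]), 79.9)
side black 88 (array([ 446.4, -176.5]), array([332. ,  56.6]), 88.9)
side nut [0.601 0.04  0.05 ]
side nut [0.47  0.042 0.05 ]
side nut [ 0.594 -0.28   0.05 ]
side nut [ 0.465 -0.278  0.05 ]
```

```bash
python3 -c "
from station import finish_job
print(finish_job())"
```

```text
the job is handed in; nothing more can be done
None
```

All four nuts were screwed home one at a time in the order nut2, nut4, nut1, nut3. The three remotes present (black, grey and white) lie keys up on pads 4, 3 and 2, with white re-gripped and re-laid after ending up about 3–4 cm off its pad against the grey one, and the job was handed in at about 55 s.

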